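Tare a plastic mixing cup on the balance under an anti-static wand

ROBOT

A 6-joint arm with a two-finger parallel gripper is mounted at the origin on a cart in front of the work surface, level with it; the furniture and walls round the work are solid. World frame = base frame: x ahead of the robot, y to its left, z up, the work surface at z = 0. Lengths are in m, angles in rad, forces in N, time in s.
With the tool pointing down it reaches from about 0.425 to 0.95 m from the base axis. Payload 3.5 kg.
Tool frame: the origin (TCP) lies at the very end of the fingers, on their centre line; the grasp point (between the pads) lies behind it (ctrl.grasp_offset is the z of the grasp point in the tool frame, in m); z points along the fingers, x is the direction in which the jaws open and shut, and the axes are right-handed (so a half turn about z gives the same grasp; the last joint's range is limited). The gripper opens to 85 mm and grips with 20 to 120 N. Pads are 22 mm wide; open, the fingers measure 114 mm over their backs; the gripper's body (76 mm by 85 mm) begins 54 mm behind the grasp point. The pads swing forward as they close: fully open they stand 13 mm farther back than shut.
Start: joints at [-1.298, 0.286, 1.577, -0, 1.279, -0.15], TCP at [0.277, -0.616, 0.231] pointing down, gripper open.
Joint ranges: [-2.77, 2.77], [-0.9, 2.22], [0.21, 2.48], [-1.53, 4.67], [0.24, 2.81], [-2.84, 2.84]. Speed limits (rad/s): [2.79, 2.79, 3.14, 3.14, 3.14, 3.14].

INTERFACE

Orientations are given as a unit quaternion [x, y, z, w].
In Python, from plant import ctrl gives the robot as it stands.
- The arm moves only by the shell command python3 -m jog 'ROWS' [FORCE]. ROWS is JSON, a list of rows, each an object with "grip": the closure, from 0 (fully open) to 1 (shut); "xyz": the shift along the tool's x, y, z in m, a list of three; "dr": the turn, a rotation vector about the tool's x, y, z in rad, a list of three. A call has 1 to 12 rows; each row is the pose to reach, as a shift and turn from the pose commanded when the call began, along the tool's axes at that moment; what a row does not reach only later rows make up. A row lasts 1/12 s, in which the tool goes at most 41.7 mm and 7.16 degrees, less where a joint would pass 70% of its speed; a pose out of reach is approached as far as the arm can. A call with a gripper value outside its range is refused whole. The fingers move at their own pace and stop on an object; FORCE is the grip in N (left out, the last holds). Time passes only in rows, so rows that repeat a pose let the fingers close. It gives the time, the measured TCP pose, the force and the opening at its end, in the units of the state.
- ctrl.get_state(): the state, without advancing time (a new reading comes with each control period).
- ctrl.read_camera(name): name is "side" or "top"; returns the picture (384x512x3 uint8, red, green, blue); there is no depth.
- ctrl.get_calibration(name): a dict with "mtx" (3x3 intrinsics, pixels), "k1" (the pictures are not rectified: a ray, as slopes to the right and down, at radius r is drawn at 1 + k1 r^2 times it, then the intrinsics apply), "R" (3x3) and "t" (3): a world point X has camera coordinates R X + t. Camera axes: x right, y down, z forward; pixel columns grow to the right and rows downward; lengths in m; the calibration is good to about 2 mm. A picture is of the moment at which its call begins. get_calibration takes no time and is no camera call.
- ctrl.sign_off(): hands the job in, once; it reports no verdict.
The state is a dict: "time": time; "qpos": joint angles; "dq": joint speeds; "joint_efforts": joint torques, N m; "eef_pos": TCP position; "tcp_rot": TCP orientation; "contact_force": force on the tool from outside, world axes, zero at the start; "wrist_torque": the same for the moment, N m; "opening": opening from 0.0 (shut) to 1.0 (fully open).
Only numpy, scipy, OpenCV 4.12 (cv2) and the standard library are available. Lean on these libraries where they do the work, as an engineer would, in place of code of your own. Each camera call takes 0.05 s, during which the arm holds its last target.

TASK

Set the white plastic mixing cup upright in the middle of the balance's round pan, lowering it gently so that the pan is never pushed down to its stop, and let go so that the pan alone carries it. Then draw the white anti-static wand out of its slanted holder, turn it to point straight down and bring its nozzle over the middle of the cup, about 5 cm above the rim, so that the static is taken off while the tare reading settles. Finish while still holding the wand there, steady, touching neither the cup nor the balance, and leave the cup centred and everything else standing where it was.

Things in the scene. Friction and masses are not known exactly. Their poses are not given: they have to be found in the camera images.
- cup_center (a point): Centre (half-way up, on the axis) of the loose white plastic mixing cup (dried yellow paint inside): open at the top, 57 mm across at the rim, 42 mm at its foot, 48 mm high, about 80 g; walls lean evenly outward from foot to rim. z axis: out of the mouth. The foot is 24 mm below this point, the rim 24 mm above.
- cup_rim (a point): Centre of the same cup's mouth, level with the rim.
- balance: White balance, fixed, 200 x 160 mm (x, y) and 47 mm high without its pan. Origin: centre of its underside, on the table; z up; the grey sloping display panel is at its -x end, the pan 30 mm towards +x.
- pan_center (a point): Centre of the upper face of the balance's flat round steel pan (96 mm across, two thin dark centring rings of 45 and 72 mm diameter, no raised edge), 62 mm above the table when empty; z up.
- pan (a joint): How far the sprung pan is pressed down, in m: 0 empty, about 0.0016 under the cup (spring 500 N/m, damped), 0.010 at its stop (5 N).
- holder: Wand holder, fixed: a dark steel foot 110 x 80 mm (x, y; origin: centre of its underside, z up) with a black tube for the wand's nozzle, slanting at 45 degrees up towards the foot's -x side, and a flat black rest 18 mm wide that runs on under the wand's barrel for 42 mm past the tube's mouth. About 90 mm high.
- holder_mouth (a point): Centre of the mouth of the holder's tube, 67 mm above the table (bore 21 mm, the nozzle is 17 mm). Axes as the holder's: the tube leads out along (-1, 0, +1) of them.
- wand_grip (a point): Middle of the grip of the loose white cordless wand (150 mm, about 90 g), on its axis near its centre of mass. z: from nozzle to tail; x: side of the blue button; y: across the flat sides with black pads. Square barrel 24 x 24 mm, from 47 mm before this point (nozzle side; black collar 24 mm wide there) to 50 mm behind it (tail). In the holder its y axis is level and its tail up.
- wand_nozzle (a point): Tip of the wand's grey round nozzle (45 mm long), on the axis 98 mm before wand_grip; same axes, so z is straight up when the wand points straight down. In the holder the collar rests on the tube's mouth with the nozzle 45 mm deep; the wand slides out freely along its axis.
- loupe_center (a point): Centre (half-way up) of a loose black stand loupe, a cylinder 44 mm across and 46 mm high, a bystander. It and the cup may stand in each other's place.
- vial_a1_center (a point): Centre (half-way up) of a loose sample vial 23 mm across, 56 mm high, cream with a white cap, a bystander behind the balance.
- vial_b2_center (a point): The same for the grey-blue vial with the black cap, a bystander.
- vial_c3_center (a point): The same for the reddish vial with the white cap, a bystander.
- bottle_p_center (a point): Centre (half-way up) of a loose amber bottle with a blue cap, 27 mm across, 66 mm high, a bystander at the back left.

How it is judged:
By the outcome, as a careful person would: the job done as asked, in the order asked, and still so for the second after the job is handed in, while the arm keeps its last pose, push and grip.
It also fails if it takes over 54 s, if anything falls off the work surface, if the arm or the gripper's body presses on something with over 40 N, if the wrist force passes 120 N, or if a joint passes its speed limit or range.

## Working session

There is one attempt and no reset: what is moved stays moved. The work goes in short steps, Python scripts to look and compute and a shell command to move; the robot and the scene stay as the last step left them, time stands still between calls to the robot, and variables do not carry over. Pictures are saved under pics/ and viewed, and the job is handed in when it is done.

```bash
ls; mkdir -p pics; python3 - <<'E'
from plant import ctrl
import cv2
for n in("side","top"):
    im=ctrl.read_camera(n); cv2.imwrite(f"pics/{n}0.png",im[:,:,::-1])
    print(n,ctrl.get_calibration(n))
print(ctrl.get_state(),ctrl.grasp_offset)
E
```

```text
pics
side {'mtx': array([[392.19939703,   0.        , 251.36991863],
       [  0.        , 392.19939703, 187.4593555 ],
       [  0.        ,   0.        ,   1.        ]]), 'k1': 0.04736601414992675, 'R': array([[-0.82733876, -0.56154516, -0.0133268 ],
       [-0.32714824,  0.5010108 , -0.80122544],
       [ 0.45660114, -0.65852503, -0.59821416]]), 't': array([0.49952609, 0.27724561, 0.7619176 ])}
top {'mtx': array([[378.22896159,   0.        , 252.54505382],
       [  0.        , 378.22896159, 194.2033431 ],
       [  0.        ,   0.        ,   1.        ]]), 'k1': -0.09648245715285071, 'R': array([[-0.0249843 , -0.99954959, -0.01662531],
       [-0.99589534,  0.02633331, -0.0865969 ],
       [ 0.0869957 ,  0.01439351, -0.9961047 ]]), 't': array([0.02086566, 0.61456054, 1.11849146])}
{'time': 0.1, 'qpos': array([-1.29800492e+00,  2.87135949e-01,  1.57804931e+00,  4.50348772e-06,
        1.27863114e+00, -1.49981978e-01]), 'dq': array([ 0.00015524, -0.00137761, -0.00250155, -0.00185841, -0.00204855,
        0.00011054]), 'joint_efforts': array([ 1.13703300e-03, -4.07294261e+01, -2.93699634e+01, -1.01872504e-04,
        3.42228042e-03,  1.00122168e-05]), 'eef_pos': array([ 0.27681966, -0.61495841,  0.23003613]), 'tcp_rot': array([ 8.39728616e-01, -5.43005170e-01, -8.31552170e-04, -7.38100976e-04]), 'contact_force': array([-0.56005352,  0.145919  , -0.30036574]), 'wrist_torque': array([ 0.0440872 ,  0.05770027, -0.00490225]), 'opening': 0.9988710105297359} -0.0187
```

View pics/side0.png

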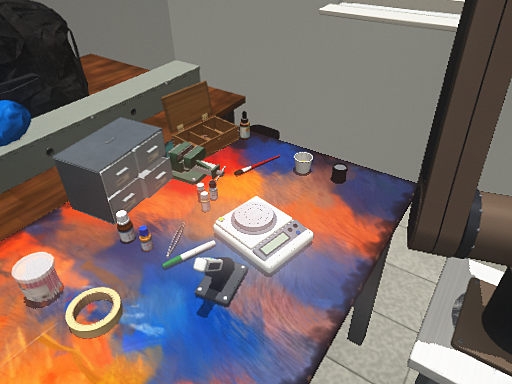

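View pics/top0.png

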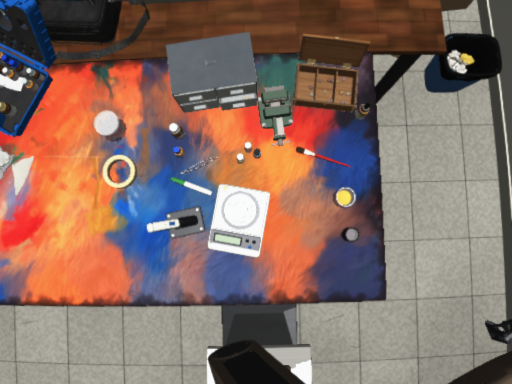

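The cup (top 345,198; side 303,163), loupe (351,234; 339,173), balance (240,220) and holder with wand (175,222) are visible. I'll crop closer.

```bash
cat > h.py <<'E'
import numpy as np, cv2
from plant import ctrl
from scipy.spatial.transform import Rotation as Rot
from scipy.optimize import least_squares
def cal(n):
    c=ctrl.get_calibration(n); return c["mtx"],c["k1"],c["R"],c["t"]
def proj(n,X):
    K,k,R,t=cal(n); X=np.atleast_2d(X); c=X@R.T+t; s=c[:,:2]/c[:,2:]
    s=s*(1+k*(s**2).sum(1,keepdims=True)); return s*[K[0,0],K[1,1]]+K[:2,2]
def ray(n,uv):
    K,k,R,t=cal(n); d=(np.array(uv,float)-K[:2,2])/[K[0,0],K[1,1]]; s=d.copy()
    for _ in range(30): s=d/(1+k*(s@s))
    v=R.T@np.r_[s,1]; return -R.T@t, v
def atz(n,uv,z):
    o,v=ray(n,uv); return o+v*(z-o[2])/v[2]
def tri(us,ut):
    A=[];b=[]
    for n,uv in(("side",us),("top",ut)):
        o,v=ray(n,uv); v/=np.linalg.norm(v); P=np.eye(3)-np.outer(v,v); A.append(P); b.append(P@o)
    A=np.vstack(A); b=np.hstack(b); x=np.linalg.lstsq(A,b,rcond=None)[0]; return x,np.linalg.norm(A@x-b)
def crop(im,x0,y0,x1,y1,f,name):
    cv2.imwrite(name,cv2.resize(im[y0:y1,x0:x1],None,fx=f,fy=f,interpolation=cv2.INTER_CUBIC))
E
python3 - <<'E'
from h import *
s=cv2.imread("pics/side0.png");t=cv2.imread("pics/top0.png")
crop(t,130,170,270,270,5.7,"pics/t1.png")
crop(s,180,190,320,310,5,"pics/s1.png")
a=cv2.resize(t[180:250,320:380],None,fx=6,fy=6,interpolation=2);b=cv2.resize(s[140:210,285:355],None,fx=6,fy=6,interpolation=2)
cv2.imwrite("pics/c1.png",np.hstack([a,b]))
E
```

```text
(no output)
```

View pics/t1.png

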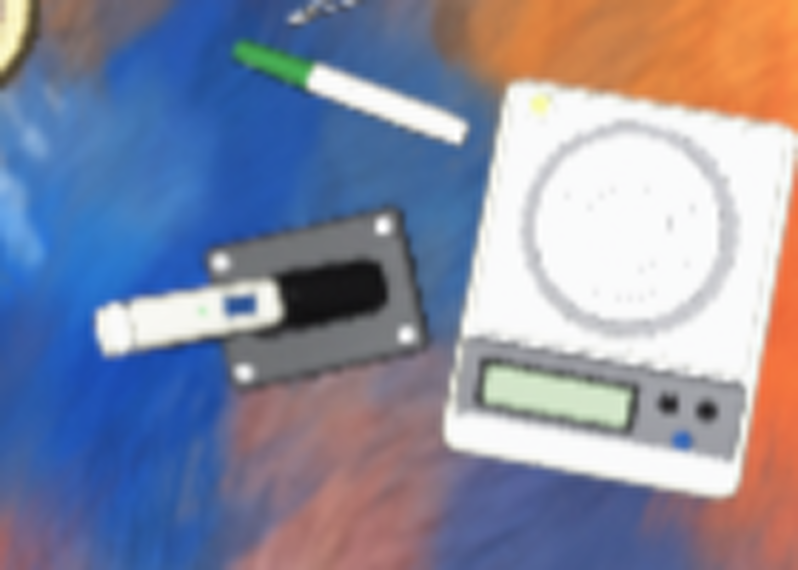

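View pics/s1.png

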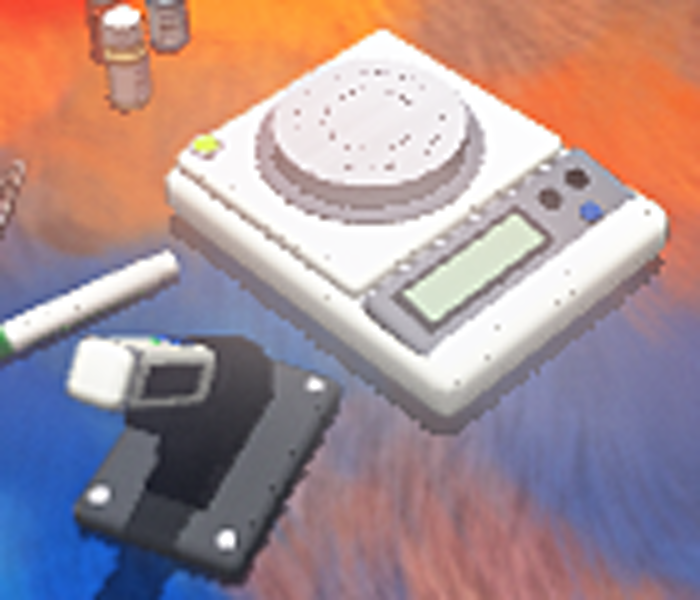

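View pics/c1.png

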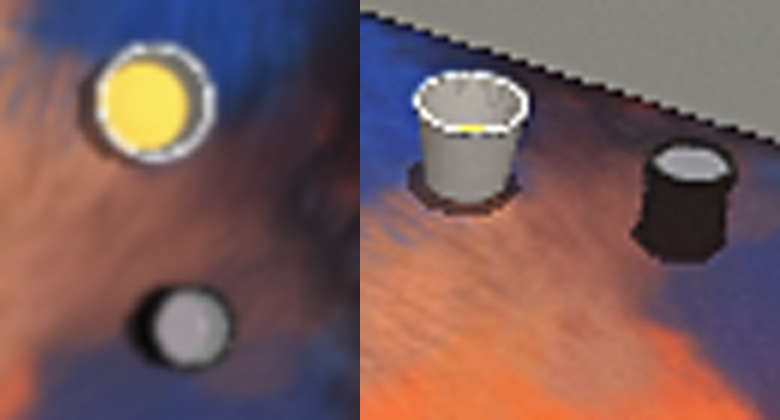

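```bash
python3 - <<'E'
from h import *
np.set_printoptions(precision=4,suppress=True)
T=lambda x,y,f,x0,y0:((x+.5)/f-.5+x0,(y+.5)/f-.5+y0)
def show(name,s,t,z):
    print(name,tri(s,t),atz("side",s,z),atz("top",t,z))
show("rim",T(111,101,6,285,140),T(155,103,6,320,180),.048)
show("loupe top",T(330,163,6,285,140),T(190,326,6,320,180),.046)
show("pan",T(370,125,5,180,190),T(631,228,5.7,130,170),.062)
# holder foot screws (z?) ; side<->top correspondences
S=lambda x,y:T(x,y,5,180,190); P=lambda x,y:T(x,y,5.7,130,170)
# top: A(220,262) B(384,226) C(408,334) D(244,372); robot-facing side camera: 
for nm,uv in dict(A=(220,262),B=(384,226),C=(408,334),D=(244,372)).items(): print("top",nm,atz("top",P(*uv),.012))
for nm,uv in dict(a=(99,494),b=(227,540),c=(315,384)).items(): print("side",nm,atz("side",S(*uv),.012))
print("tail face", tri(S(98,375),P(112,328)))
# balance corners on top at z .047, approx
for uv in [(508,82),(798,128),(735,495),(447,445)]: print("bal",atz("top",P(*uv),.04))
for n in("top","side"):
  K,k,R,t=cal(n); print(n,-R.T@t)
E
```

```text
rim (array([ 0.5982, -0.271 ,  0.0492]), np.float64(0.0002435765589503797)) [ 0.5992 -0.2726  0.048 ] [ 0.5981 -0.2713  0.048 ]
loupe top (array([ 0.4868, -0.2851,  0.0442]), np.float64(0.001002355286703523)) [ 0.4853 -0.283   0.046 ] [ 0.4875 -0.2844  0.046 ]
pan (array([0.5678, 0.0418, 0.0575]), np.float64(6.452307423669842e-05)) [0.5649 0.0462 0.062 ] [0.5676 0.0415 0.062 ]
top A [0.5571 0.2667 0.012 ]
top B [0.5744 0.1771 0.012 ]
top C [0.5161 0.165  0.012 ]
top D [0.4976 0.2541 0.012 ]
side a [0.5603 0.2609 0.012 ]
side b [0.5004 0.2497 0.012 ]
side c [0.5189 0.16   0.012 ]
tail face (array([0.5218, 0.2899, 0.1361]), np.float64(0.00027625319379050286))
bal [0.6473 0.1058 0.04  ]
bal [ 0.6189 -0.0463  0.04  ]
bal [ 0.4286 -0.0082  0.04  ]
bal [0.4578 0.1412 0.04  ]
top [ 0.5153 -0.0114  1.1677]
side [0.1561 0.6433 0.6846]
```

```bash
cat > ov.py <<'E'
from h import *
def wand(gr,yaw):
    u=np.array([np.cos(yaw),np.sin(yaw),0]); z=(-u+[0,0,1])/np.sqrt(2); x=(u+[0,0,1])/np.sqrt(2); y=np.cross(z,x)
    return [np.array([gr+z*s+x*a+y*b for a,b in((.012,.012),(.012,-.012),(-.012,-.012),(-.012,.012),(.012,.012))]) for s in(-.047,.05)]+[np.array([gr+z*s+x*a+y*b for s in(-.047,.05)]) for a,b in((.012,.012),(.012,-.012),(-.012,-.012),(-.012,.012))]
def rect(c,yaw,sx,sy,z):
    R=np.array([[np.cos(yaw),-np.sin(yaw)],[np.sin(yaw),np.cos(yaw)]])
    p=np.array([(1,1),(1,-1),(-1,-1),(-1,1),(1,1)])*[sx/2,sy/2]@R.T+np.array(c)[:2]
    return np.c_[p,np.full(5,z)]
def circ(c,r,z):
    a=np.linspace(0,6.2832,60); return np.c_[c[0]+r*np.cos(a),c[1]+r*np.sin(a),np.full(60,z)]
def draw(img,n,x0,y0,x1,y1,f,lines,out):
    im=cv2.resize(img[y0:y1,x0:x1],None,fx=f,fy=f,interpolation=cv2.INTER_CUBIC)
    for L,col in lines:
        p=(proj(n,L)-[x0,y0]+.5)*f-.5
        cv2.polylines(im,[np.round(p).astype(np.int32)],False,col,1,cv2.LINE_AA)
    cv2.imwrite(out,im)
E
cat > o1.py <<'E'
from ov import *
import sys
s=cv2.imread("pics/side0.png");t=cv2.imread("pics/top0.png")
g=np.array([.529,.255,.1045]); hy=np.radians(-78.5); by=np.radians(-11); fc=(.537,.2145); bc=(.5382,.0475)
pc=np.array(bc)+.03*np.array([np.cos(by),np.sin(by)])
G=(0,255,0);M=(255,0,255);Y=(0,200,255)
L=[(w,M) for w in wand(g,hy)]+[(rect(fc,hy,.11,.08,0),G),(rect(fc,hy,.11,.08,.012),Y),(rect(bc,by,.2,.16,0),G),(circ(pc,.048,.062),M),(circ(pc,.0225,.062),M),(circ(pc,.036,.062),M)]
draw(t,"top",130,170,270,270,5.7,L,"pics/ot.png"); draw(s,"side",180,190,320,310,5,L,"pics/os.png")
c=(.5985,-.2716); l=(.4865,-.2842)
L=[(circ(c,.0285,.048),G),(circ(c,.021,0),G),(circ(l,.022,.046),M),(circ(l,.022,0),M)]
draw(t,"top",320,180,380,250,6,L,"pics/oa.png"); draw(s,"side",285,140,355,210,6,L,"pics/ob.png")
cv2.imwrite("pics/oc.png",np.hstack([cv2.imread("pics/oa.png"),cv2.imread("pics/ob.png")]))
E
python3 o1.py
```

```text
(no output)
```

View pics/ot.png

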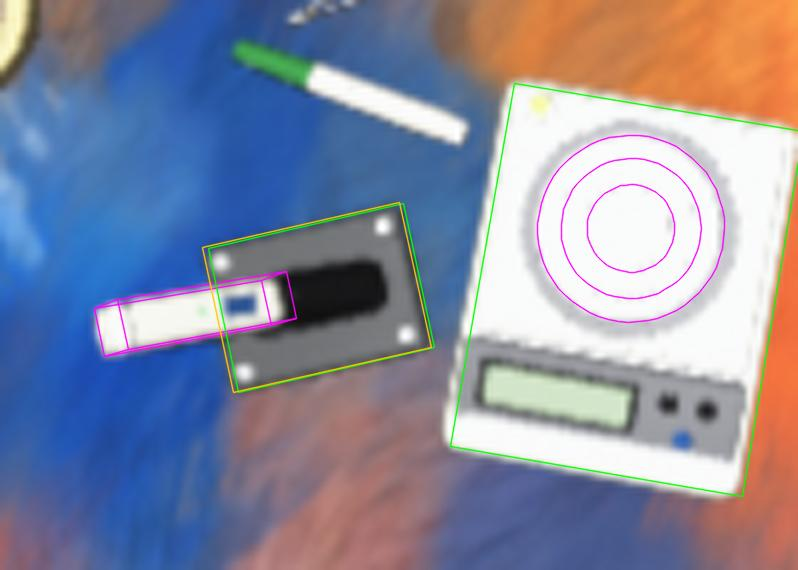

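View pics/os.png

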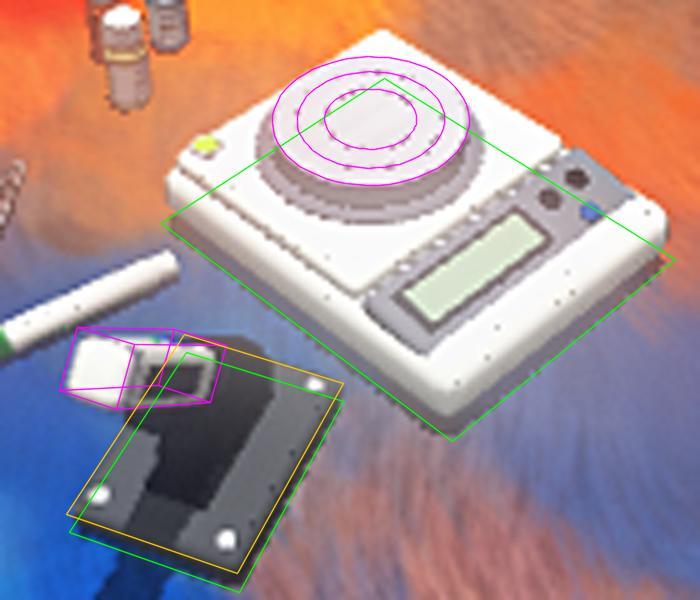

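View pics/oc.png

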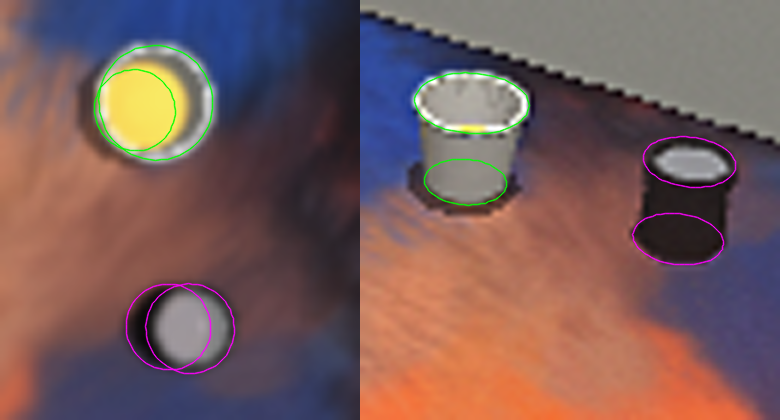

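```bash
cat >> h.py <<'E'
def st():
    s=ctrl.get_state(); r=Rot.from_quat(s["tcp_rot"])
    print("t %.2f tcp"%s["time"],np.round(s["eef_pos"],4),"rotmat",np.round(r.as_matrix().ravel(),3),"q",np.round(s["qpos"],2),"F",np.round(s["contact_force"],2),"open %.3f"%s["opening"])
    return s["eef_pos"],r
def go(p,R=None):
    p0,r=st(); print("xyz",np.round(r.inv().apply(np.array(p)-p0),4))
    if R is not None: print("dr",np.round((r.inv()*Rot.from_matrix(R)).as_rotvec(),4))
def down(yaw):
    c,s=np.cos(yaw),np.sin(yaw); return np.array([[c,s,0],[s,-c,0],[0,0,-1]])
E
python3 - <<'E'
from h import *
go((.5985,-.2716,.11),down(np.radians(-65.8)))
E
```

```text
t 0.10 tcp [ 0.2768 -0.615   0.23  ] rotmat [ 0.41  -0.912 -0.001 -0.912 -0.41   0.002 -0.002 -0.    -1.   ] q [-1.3   0.29  1.58  0.    1.28 -0.15] F [-0.56  0.15 -0.3 ] open 0.999
xyz [-0.1809 -0.4342  0.1206]
dr [-0.0003  0.0022  0.0004]
```

```bash
python3 -m jog '[{"grip":0,"xyz":[-0.181,-0.434,0.12],"dr":[0,0,0]},{"grip":0,"xyz":[-0.181,-0.434,0.12],"dr":[0,0,0]},{"grip":0,"xyz":[-0.181,-0.434,0.12],"dr":[0,0,0]},{"grip":0,"xyz":[-0.181,-0.434,0.12],"dr":[0,0,0]},{"grip":0,"xyz":[-0.181,-0.434,0.12],"dr":[0,0,0]},{"grip":0,"xyz":[-0.181,-0.434,0.12],"dr":[0,0,0]},{"grip":0,"xyz":[-0.181,-0.434,0.12],"dr":[0,0,0]},{"grip":0,"xyz":[-0.181,-0.434,0.12],"dr":[0,0,0]},{"grip":0,"xyz":[-0.181,-0.434,0.12],"dr":[0,0,0]},{"grip":0,"xyz":[-0.181,-0.434,0.12],"dr":[0,0,0]},{"grip":0,"xyz":[-0.181,-0.434,0.12],"dr":[0,0,0]},{"grip":0,"xyz":[-0.181,-0.434,0.12],"dr":[0,0,0]}]'
python3 -m jog '[{"grip":0,"xyz":[0,0,0],"dr":[0,0,0]},{"grip":0,"xyz":[0,0,0],"dr":[0,0,0]}]'
python3 - <<'E'
from ov import *
p,r=st(); go((.5985,-.2716,.01),down(np.radians(-65.8)))
for n in("side","top"):
    cv2.imwrite(f"pics/{n}1.png",ctrl.read_camera(n)[:,:,::-1])
c=(.5985,-.2716); L=[(circ(c,.0285,.048),(0,255,0)),(np.array([p,p+[0,0,.1]]),(255,0,255))]
draw(cv2.imread("pics/side1.png"),"side",260,80,360,200,4,L,"pics/a.png")
draw(cv2.imread("pics/top1.png"),"top",290,150,390,270,4,L,"pics/b.png")
cv2.imwrite("pics/m1.png",np.hstack([cv2.imread("pics/a.png"),cv2.imread("pics/b.png")]))
E
```

```text
time: 1.1
eef_pos: [0.5997, -0.2688, 0.1095]
tcp_rot: [0.84, -0.542, -0.001, -0.0]
contact_force: [0.2, 0.2, -0.6]
opening: 0.999
time: 1.27
eef_pos: [0.5986, -0.2706, 0.11]
tcp_rot: [0.841, -0.542, -0.001, 0.0]
contact_force: [-0.5, -0.3, -0.3]
opening: 0.999
t 1.27 tcp [ 0.5986 -0.2706  0.11  ] rotmat [ 0.413 -0.911 -0.002 -0.911 -0.413  0.001 -0.002  0.002 -1.   ] q [-0.58  0.37  1.71 -0.    1.07  0.57] F [-0.48 -0.31 -0.29] open 0.999
t 1.27 tcp [ 0.5986 -0.2706  0.11  ] rotmat [ 0.413 -0.911 -0.002 -0.911 -0.413  0.001 -0.002  0.002 -1.   ] q [-0.58  0.37  1.71 -0.    1.07  0.57] F [-0.48 -0.31 -0.29] open 0.999
xyz [0.001  0.0003 0.1   ]
dr [0.0016 0.0019 0.0035]
```

View pics/m1.png

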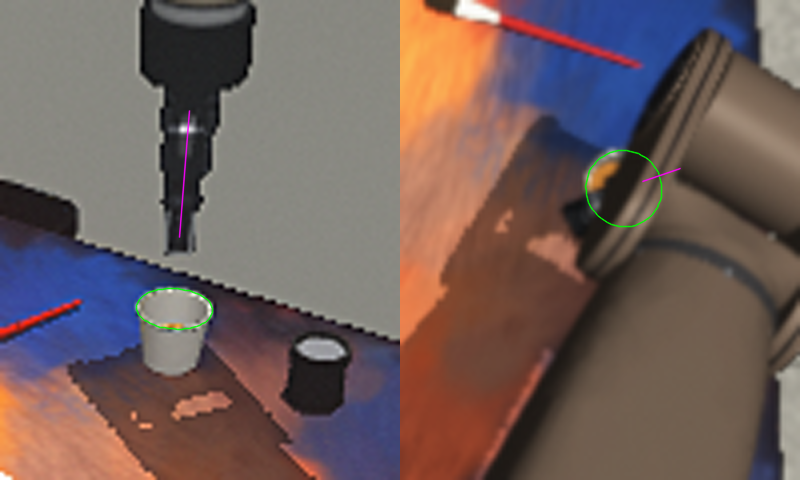

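```bash
python3 -m jog '[{"grip":0,"xyz":[0.001,0.0,0.03],"dr":[0,0,0]},{"grip":0,"xyz":[0.001,0.0,0.06],"dr":[0,0,0]},{"grip":0,"xyz":[0.001,0.0,0.085],"dr":[0,0,0]},{"grip":0,"xyz":[0.001,0.0,0.1],"dr":[0,0,0]},{"grip":0,"xyz":[0.001,0.0,0.1],"dr":[0,0,0]},{"grip":0,"xyz":[0.001,0.0,0.1],"dr":[0,0,0]}]'
python3 -m jog '[{"grip":0.3,"xyz":[0,0,0],"dr":[0,0,0]},{"grip":0.3,"xyz":[0,0,0],"dr":[0,0,0]},{"grip":0.6,"xyz":[0,0,0],"dr":[0,0,0]},{"grip":0.6,"xyz":[0,0,0],"dr":[0,0,0]},{"grip":0.6,"xyz":[0,0,0],"dr":[0,0,0]},{"grip":0.6,"xyz":[0,0,0],"dr":[0,0,0]},{"grip":0.6,"xyz":[0,0,0],"dr":[0,0,0]},{"grip":0.6,"xyz":[0,0,0],"dr":[0,0,0]}]' 25
python3 - <<'E'
from ov import *
p,r=st()
for n in("side","top"):
    cv2.imwrite(f"pics/{n}2.png",ctrl.read_camera(n)[:,:,::-1])
c=(.5985,-.2716); L=[(circ(c,.0285,.048),(0,255,0)),(np.array([p,p+[0,0,.1]]),(255,0,255))]
draw(cv2.imread("pics/side2.png"),"side",260,110,360,200,6,L,"pics/a2.png")
E
```

```text
time: 1.87
eef_pos: [0.5982, -0.2742, 0.0112]
tcp_rot: [0.839, -0.544, -0.0, 0.0]
contact_force: [0.7, -0.1, 0.6]
opening: 0.999
time: 2.53
eef_pos: [0.6004, -0.2744, 0.0141]
tcp_rot: [0.84, -0.543, 0.002, 0.0]
contact_force: [-1.3, -0.3, 6.9]
opening: 0.648
t 2.53 tcp [ 0.6004 -0.2744  0.0141] rotmat [ 0.411 -0.912  0.003 -0.912 -0.411 -0.003  0.004 -0.002 -1.   ] q [-0.58  0.5   1.73 -0.    0.91  0.57] F [-1.31 -0.3   6.89] open 0.648
```

View pics/a2.png

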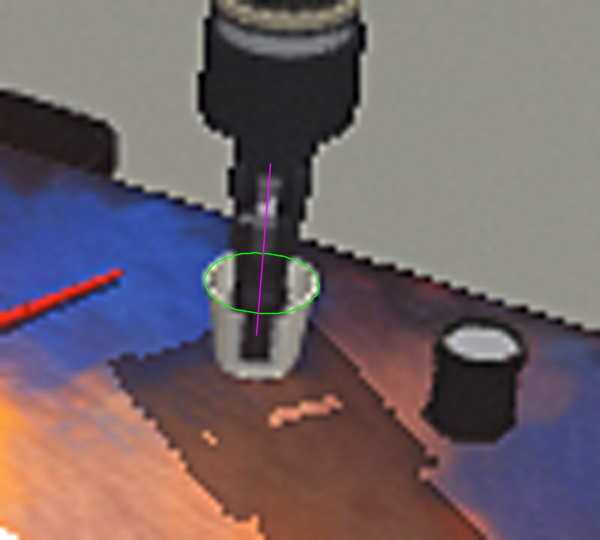

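```bash
python3 -m jog '[{"grip":0.6,"xyz":[0,0,-0.005],"dr":[0,0,0]},{"grip":0.6,"xyz":[0,0,-0.015],"dr":[0,0,0]},{"grip":0.6,"xyz":[0,0,-0.03],"dr":[0,0,0]},{"grip":0.6,"xyz":[0,0,-0.04],"dr":[0,0,0]},{"grip":0.6,"xyz":[0,0,-0.04],"dr":[0,0,0]},{"grip":0.6,"xyz":[0,0,-0.04],"dr":[0,0,0]}]' 30
python3 - <<'E'
from ov import *
p,r=st()
for n in("side","top"):
    cv2.imwrite(f"pics/{n}3.png",ctrl.read_camera(n)[:,:,::-1])
c=p; L=[(circ(c,.0285,.048-.01+p[2]),(0,255,0)),(circ(c,.021,-.01+p[2]),(0,255,0)),(np.array([p,p+[0,0,.1]]),(255,0,255))]
draw(cv2.imread("pics/side3.png"),"side",260,90,360,190,6,L,"pics/a3.png")
E
```

```text
time: 3.13
eef_pos: [0.5998, -0.2738, 0.0532]
tcp_rot: [0.84, -0.543, 0.002, 0.0]
contact_force: [0.2, -0.4, -1.2]
opening: 0.644
t 3.13 tcp [ 0.5998 -0.2738  0.0532] rotmat [ 0.41  -0.912  0.003 -0.912 -0.41  -0.002  0.003 -0.002 -1.   ] q [-0.58  0.44  1.73  0.    0.97  0.57] F [ 0.18 -0.39 -1.19] open 0.644
```

View pics/a3.png

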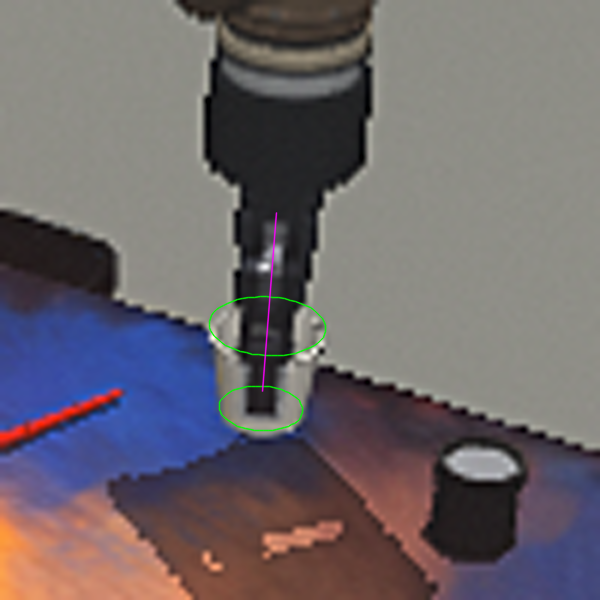

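```bash
python3 - <<'E'
from h import *
go((.5677,.0418,.115),down(np.radians(11.5)))
E
```

```text
t 3.23 tcp [ 0.5986 -0.2731  0.0511] rotmat [ 0.41  -0.912 -0.    -0.912 -0.41   0.    -0.001  0.    -1.   ] q [-0.58  0.44  1.73  0.    0.97  0.57] F [-0.6  -0.63 -1.29] open 0.646
xyz [-0.2998 -0.101  -0.0638]
dr [-1.0000e-04  6.0000e-04 -1.3487e+00]
```

```bash
python3 -m jog '[{"grip":0.6,"xyz":[0,0,-0.025],"dr":[0,0,0]},{"grip":0.6,"xyz":[0,0,-0.055],"dr":[0,0,-0.05]},{"grip":0.6,"xyz":[-0.02,-0.007,-0.064],"dr":[0,0,-0.15]},{"grip":0.6,"xyz":[-0.05,-0.017,-0.064],"dr":[0,0,-0.27]},{"grip":0.6,"xyz":[-0.085,-0.029,-0.064],"dr":[0,0,-0.39]},{"grip":0.6,"xyz":[-0.12,-0.041,-0.064],"dr":[0,0,-0.51]},{"grip":0.6,"xyz":[-0.155,-0.053,-0.064],"dr":[0,0,-0.63]},{"grip":0.6,"xyz":[-0.19,-0.065,-0.064],"dr":[0,0,-0.75]},{"grip":0.6,"xyz":[-0.225,-0.077,-0.064],"dr":[0,0,-0.87]},{"grip":0.6,"xyz":[-0.255,-0.087,-0.064],"dr":[0,0,-0.99]},{"grip":0.6,"xyz":[-0.28,-0.095,-0.064],"dr":[0,0,-1.11]},{"grip":0.6,"xyz":[-0.294,-0.099,-0.064],"dr":[0,0,-1.21]}]'
python3 - <<'E'
from h import *
go((.5677,.0418,.115),down(np.radians(11.5)))
E
```

```text
time: 4.23
eef_pos: [0.5671, 0.0384, 0.1142]
tcp_rot: [0.999, 0.035, -0.001, -0.001]
contact_force: [-0.2, -0.3, -0.9]
opening: 0.641
t 4.23 tcp [0.5671 0.0384 0.1142] rotmat [ 0.998  0.07  -0.002  0.07  -0.998  0.001 -0.002 -0.001 -1.   ] q [-0.11  0.18  1.93  0.    1.03 -0.18] F [-0.2  -0.35 -0.91] open 0.641
xyz [ 0.0008 -0.0033 -0.0008]
dr [-0.0013  0.0023 -0.1307]
```

```bash
python3 -m jog '[{"grip":0.6,"xyz":[0,-0.005,0],"dr":[0,0,-0.065]},{"grip":0.6,"xyz":[0,-0.005,0],"dr":[0,0,-0.13]},{"grip":0.6,"xyz":[0,-0.005,0],"dr":[0,0,-0.13]},{"grip":0.6,"xyz":[0,-0.005,0],"dr":[0,0,-0.13]},{"grip":0.6,"xyz":[0,-0.005,0],"dr":[0,0,-0.13]}]'
python3 - <<'E'
from ov import *
p,r=st()
for n in("side","top"):
    cv2.imwrite(f"pics/{n}4.png",ctrl.read_camera(n)[:,:,::-1])
go((.5677,.0418,.115),down(np.radians(11.5)))
c=p; L=[(circ(c,.0285,.048-.0138+p[2]),(0,255,0)),(circ(c,.021,-.0138+p[2]),(0,255,0)),(np.array([p,p+[0,0,.1]]),(255,0,255))]
draw(cv2.imread("pics/side4.png"),"side",200,140,300,260,5,L,"pics/a4.png")
E
```

```text
time: 4.65
eef_pos: [0.5679, 0.0402, 0.1148]
tcp_rot: [0.995, 0.095, -0.0, -0.0]
contact_force: [0.4, 1.4, -0.3]
opening: 0.645
t 4.65 tcp [0.5679 0.0402 0.1148] rotmat [ 0.982  0.189 -0.001  0.189 -0.982  0.    -0.001 -0.    -1.   ] q [-0.11  0.18  1.93 -0.    1.03 -0.3 ] F [ 0.44  1.36 -0.32] open 0.645
t 4.75 tcp [0.5682 0.04   0.1151] rotmat [ 0.982  0.189 -0.     0.189 -0.982  0.    -0.    -0.    -1.   ] q [-0.11  0.18  1.93 -0.    1.03 -0.3 ] F [ 0.59 -0.29 -0.86] open 0.640
xyz [-0.0001 -0.0018  0.0001]
dr [-0.0001  0.0005 -0.0102]
```

View pics/a4.png

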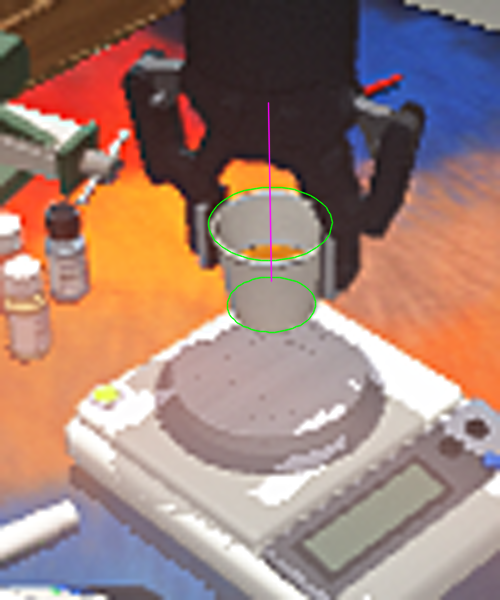

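View pics/top4.png

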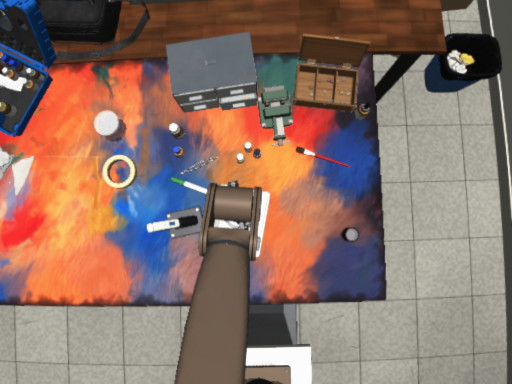

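```bash
python3 -m jog '[{"grip":0.6,"xyz":[0,-0.0018,0.008],"dr":[0,0,-0.01]},{"grip":0.6,"xyz":[0,-0.0018,0.018],"dr":[0,0,-0.01]},{"grip":0.6,"xyz":[0,-0.0018,0.026],"dr":[0,0,-0.01]},{"grip":0.6,"xyz":[0,-0.0018,0.032],"dr":[0,0,-0.01]},{"grip":0.6,"xyz":[0,-0.0018,0.035],"dr":[0,0,-0.01]},{"grip":0.6,"xyz":[0,-0.0018,0.036],"dr":[0,0,-0.01]},{"grip":0.6,"xyz":[0,-0.0018,0.036],"dr":[0,0,-0.01]},{"grip":0.6,"xyz":[0,-0.0018,0.036],"dr":[0,0,-0.01]}]'
python3 - <<'E'
from ov import *
p,r=st()
cv2.imwrite(f"pics/side5.png",ctrl.read_camera("side")[:,:,::-1])
go((.5677,.0418,.0755))
c=p; L=[(circ(c,.021,-.0138+p[2]),(0,255,0)),(circ((.5677,.0418),.048,.062),(255,0,255)),(circ((.5677,.0418),.0225,.062),(255,0,255))]
draw(cv2.imread("pics/side5.png"),"side",210,170,300,250,7,L,"pics/a5.png")
E
```

```text
time: 5.42
eef_pos: [0.5682, 0.0422, 0.0795]
tcp_rot: [0.995, 0.101, 0.0, 0.0]
contact_force: [0.2, -0.3, -0.1]
opening: 0.641
t 5.42 tcp [0.5682 0.0422 0.0795] rotmat [ 0.98   0.201  0.     0.201 -0.98  -0.     0.     0.    -1.   ] q [-0.1   0.23  1.94 -0.    0.97 -0.31] F [ 0.19 -0.33 -0.12] open 0.641
t 5.47 tcp [0.5683 0.0422 0.0798] rotmat [ 0.98   0.201  0.001  0.201 -0.98  -0.     0.001  0.    -1.   ] q [-0.1   0.23  1.94  0.    0.97 -0.31] F [ 0.4  -0.61 -0.77] open 0.639
xyz [-0.0007  0.0002  0.0043]
```

View pics/a5.png

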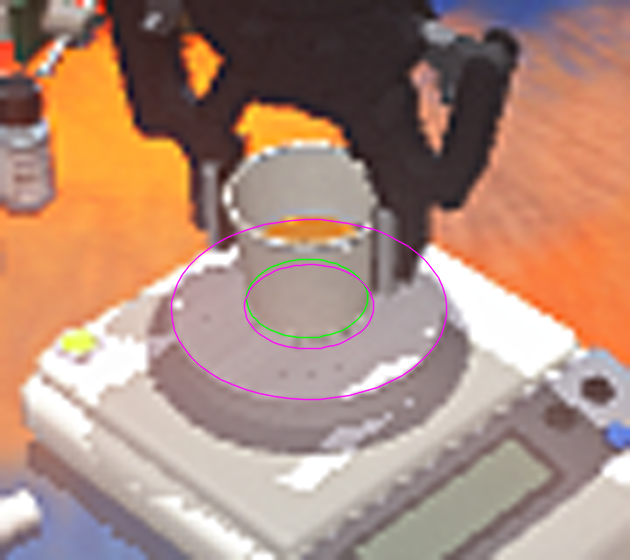

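```bash
for i in 1; do python3 -m jog '[{"grip":0.6,"xyz":[0,0,0.001],"dr":[0,0,0]},{"grip":0.6,"xyz":[0,0,0.002],"dr":[0,0,0]},{"grip":0.6,"xyz":[0,0,0.002],"dr":[0,0,0]},{"grip":0.6,"xyz":[0,0,0.003],"dr":[0,0,0]},{"grip":0.6,"xyz":[0,0,0.003],"dr":[0,0,0]}]'; python3 -m jog '[{"grip":0.6,"xyz":[0,0,0.001],"dr":[0,0,0]},{"grip":0.6,"xyz":[0,0,0.001],"dr":[0,0,0]},{"grip":0.6,"xyz":[0,0,0.001],"dr":[0,0,0]}]'; done
python3 - <<'E'
from ov import *
p,r=st()
cv2.imwrite(f"pics/side6.png",ctrl.read_camera("side")[:,:,::-1])
st()
c=p; L=[(circ(c,.021,.062),(0,255,0))]
draw(cv2.imread("pics/side6.png"),"side",210,170,300,250,7,L,"pics/a6.png")
E
```

```text
time: 5.88
eef_pos: [0.5678, 0.0422, 0.0762]
tcp_rot: [0.995, 0.101, -0.0, 0.0]
contact_force: [0.2, 0.4, -0.9]
opening: 0.644
time: 6.13
eef_pos: [0.568, 0.0421, 0.0754]
tcp_rot: [0.995, 0.101, 0.0, 0.0]
contact_force: [-0.3, 0.4, -0.8]
opening: 0.639
t 6.13 tcp [0.568  0.0421 0.0754] rotmat [ 0.98   0.201  0.     0.201 -0.98  -0.     0.     0.    -1.   ] q [-0.1   0.24  1.95 -0.    0.96 -0.31] F [-0.28  0.37 -0.84] open 0.639
t 6.18 tcp [0.568  0.0422 0.0754] rotmat [ 0.98   0.201  0.     0.201 -0.98  -0.     0.     0.    -1.   ] q [-0.1   0.24  1.95 -0.    0.96 -0.31] F [-0.22  0.03 -0.28] open 0.644
```

View pics/a6.png

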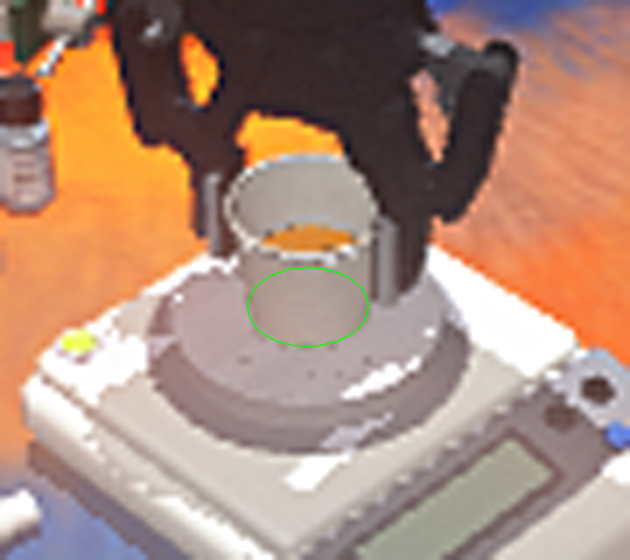

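```bash
python3 -m jog '[{"grip":0.6,"xyz":[0,0,0.0008],"dr":[0,0,0]},{"grip":0.6,"xyz":[0,0,0.0015],"dr":[0,0,0]},{"grip":0.6,"xyz":[0,0,0.0015],"dr":[0,0,0]},{"grip":0.6,"xyz":[0,0,0.0015],"dr":[0,0,0]}]'
python3 - <<'E'
from h import *
z=[]
for i in range(4):
    ctrl.read_camera("side"); z.append(ctrl.get_state()["contact_force"][2])
st(); print(np.round(z,2))
E
```

```text
time: 6.52
eef_pos: [0.568, 0.0422, 0.0739]
tcp_rot: [0.995, 0.101, 0.0, 0.0]
contact_force: [-0.8, -0.3, 1.2]
opening: 0.642
t 6.72 tcp [0.5681 0.0422 0.074 ] rotmat [ 0.98   0.201  0.     0.201 -0.98  -0.     0.     0.    -1.   ] q [-0.1   0.24  1.95  0.    0.95 -0.31] F [ 0.61 -0.07  0.66] open 0.642
[-0.24  0.76  0.29  0.66]
```

```bash
python3 -m jog '[{"grip":0.35,"xyz":[0,0,0],"dr":[0,0,0]},{"grip":0.33,"xyz":[0,0,0],"dr":[0,0,0]},{"grip":0.3,"xyz":[0,0,0],"dr":[0,0,0]},{"grip":0.25,"xyz":[0,0,0],"dr":[0,0,0]},{"grip":0.15,"xyz":[0,0,0],"dr":[0,0,0]},{"grip":0,"xyz":[0,0,0],"dr":[0,0,0]},{"grip":0,"xyz":[0,0,0],"dr":[0,0,0]},{"grip":0,"xyz":[0,0,0],"dr":[0,0,0]},{"grip":0,"xyz":[0,0,0],"dr":[0,0,0]}]'
python3 - <<'E'
from ov import *
p,r=st()
cv2.imwrite(f"pics/side7.png",ctrl.read_camera("side")[:,:,::-1])
c=p; L=[(circ(c,.0285,.1084),(0,255,0)),(circ(c,.021,.0604),(0,255,0))]
draw(cv2.imread("pics/side7.png"),"side",210,170,300,250,7,L,"pics/a7.png")
E
```

```text
time: 7.47
eef_pos: [0.5679, 0.0422, 0.0738]
tcp_rot: [0.995, 0.101, 0.0, 0.0]
contact_force: [-0.2, -0.1, -0.4]
opening: 1.001
t 7.47 tcp [0.5679 0.0422 0.0738] rotmat [ 0.98   0.201  0.     0.201 -0.98   0.     0.     0.    -1.   ] q [-0.1   0.24  1.95  0.    0.95 -0.31] F [-0.15 -0.13 -0.36] open 1.001
```

View pics/a7.png

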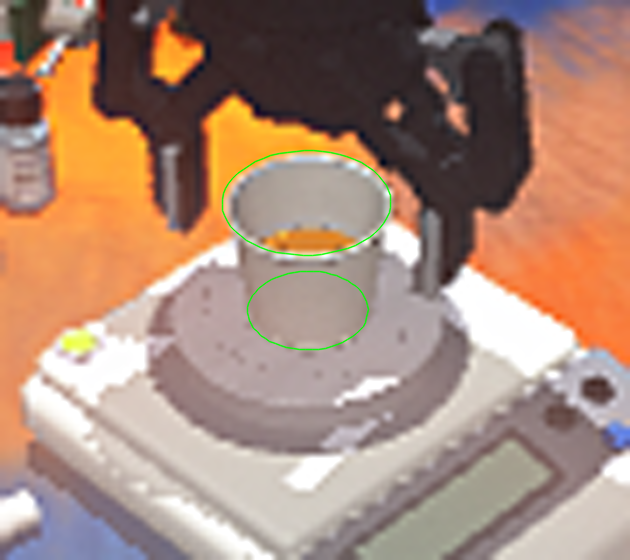

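```bash
python3 -m jog '[{"grip":0,"xyz":[0,0,-0.01],"dr":[0,0,0]},{"grip":0,"xyz":[0,0,-0.03],"dr":[0,0,0]},{"grip":0,"xyz":[0,0,-0.065],"dr":[0,0,0]},{"grip":0,"xyz":[0,0,-0.1],"dr":[0,0,0]},{"grip":0,"xyz":[0,0,-0.12],"dr":[0,0,0]},{"grip":0,"xyz":[0,-0.03,-0.12],"dr":[0,0,0]},{"grip":0,"xyz":[0,-0.07,-0.12],"dr":[0,0,0]},{"grip":0,"xyz":[0,-0.11,-0.12],"dr":[0,0,0]},{"grip":0,"xyz":[0.003,-0.15,-0.12],"dr":[0,0,0]},{"grip":0,"xyz":[0.003,-0.19,-0.12],"dr":[0,0,0]},{"grip":0,"xyz":[0.003,-0.216,-0.12],"dr":[0,0,0]},{"grip":0,"xyz":[0.003,-0.216,-0.12],"dr":[0,0,0]}]'
python3 - <<'E'
from ov import *
ctrl.read_camera("side")
p,r=st()
for n in("side","top"):
    cv2.imwrite(f"pics/{n}8.png",ctrl.read_camera(n)[:,:,::-1])
go((.5275,.2545,.085),down(np.radians(11.5)))
pc=(.5677,.0418)
L=[(circ(pc,.0285,.1084),(0,255,0)),(circ(pc,.021,.0604),(0,255,0)),(circ(pc,.048,.0604),(255,0,255))]
draw(cv2.imread("pics/side8.png"),"side",210,170,290,250,7,L,"pics/a8.png")
draw(cv2.imread("pics/top8.png"),"top",200,170,280,250,7,[],"pics/b8.png")
E
```

```text
time: 8.52
eef_pos: [0.5261, 0.2588, 0.1948]
tcp_rot: [0.995, 0.103, 0.0, -0.001]
contact_force: [-0.5, -0.2, 0.2]
opening: 0.996
t 8.57 tcp [0.5268 0.2567 0.1947] rotmat [ 0.979  0.205  0.001  0.205 -0.979  0.     0.001 -0.    -1.   ] q [0.28 0.12 1.83 0.   1.18 0.07] F [-0.08 -0.11  0.16] open 1.000
t 8.67 tcp [0.5276 0.2543 0.1943] rotmat [ 0.98   0.201  0.001  0.201 -0.98  -0.     0.     0.001 -1.   ] q [ 0.28  0.12  1.84 -0.    1.18  0.07] F [0.66 0.33 0.27] open 0.998
xyz [-1.000e-04 -3.000e-04  1.093e-01]
dr [ 0.0005 -0.0005  0.0021]
```

View pics/a8.png

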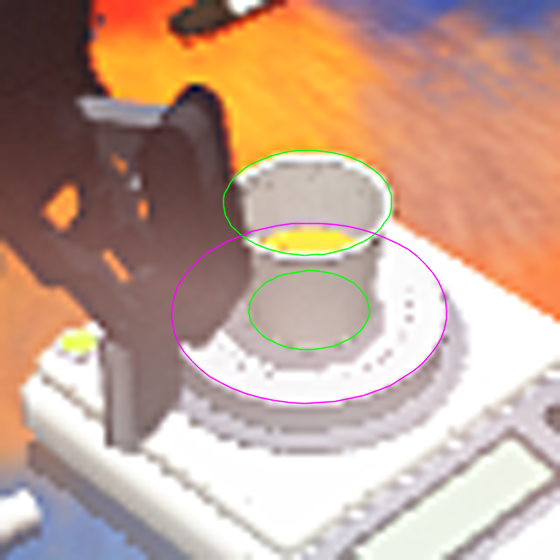

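View pics/b8.png

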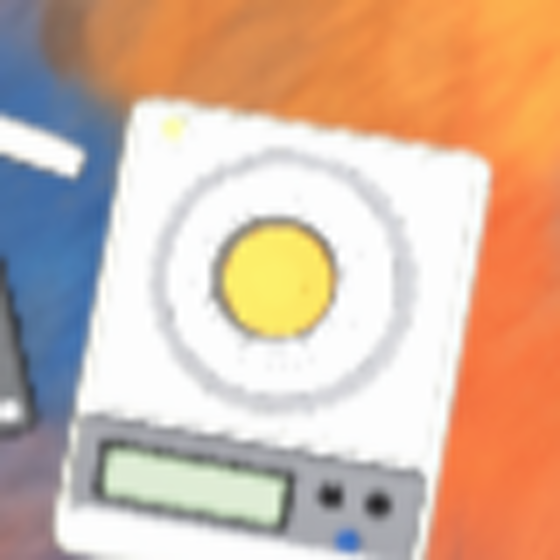

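View pics/side8.png

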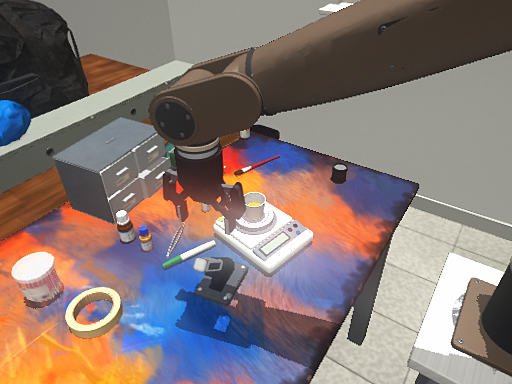

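```bash
python3 - <<'E'
from ov import *
t0=cv2.imread("pics/top0.png"); t=cv2.imread("pics/top8.png")
def yel(im,x0,y0,x1,y1):
    c=im[y0:y1,x0:x1].astype(float); w=np.clip(np.minimum(c[...,1],c[...,2])-c[...,0]-60,0,80); ys,xs=np.mgrid[y0:y1,x0:x1]
    return (w*xs).sum()/w.sum(),(w*ys).sum()/w.sum()
y0=yel(t0,330,185,360,212); y1=yel(t,225,198,252,222); print(y0,y1)
# z of yellow relative: cup at rim centre (.5982,-.2713)
from scipy.optimize import minimize_scalar
for z in(.015,.02,.025,.03): print(z,atz("top",y0,z), atz("top",y1,z+.0604))
def ring(im):
    g=cv2.cvtColor(im,6).astype(float); a=np.linspace(0,2*np.pi,180,endpoint=False); P=[]
    c0=np.array([240.6,210.0])
    for th in a:
        r=np.arange(15.5,21,.1); x=c0[0]+r*np.cos(th); y=c0[1]+r*np.sin(th)
        v=cv2.remap(im.max(2).astype(np.float32),x.astype(np.float32)[None],y.astype(np.float32)[None],1)[0]; w=np.clip(250-v,0,None)
        if w.sum()>50: rr=(w*r).sum()/w.sum(); P.append(c0+rr*np.array([np.cos(th),np.sin(th)]))
    P=np.array(P,np.float32); return cv2.fitEllipse(P),len(P)
for im in(t0,t):
    e,n=ring(im); print(e,n,atz("top",e[0],.047),atz("top",e[0],.055))
draw(t,"top",200,170,280,250,7,[(circ((.5677,.0418),.048,.0604),(255,0,255)),(circ((.5677,.0418),.0285,.1084),(0,160,0)),(circ((.5677,.0418),.0225,.0604),(255,0,255)),(circ((.5677,.0418),.036,.0604),(255,0,255))],"pics/b8o.png")
E
```

```text
(np.float64(343.88019284029133), np.float64(197.06841727356652)) (np.float64(239.20184376516255), np.float64(209.68251657771307))
0.015 [ 0.59972757 -0.27421672  0.015     ] [0.56676018 0.04405318 0.0754    ]
0.02 [ 0.59936116 -0.27307683  0.02      ] [0.56652441 0.04379922 0.0804    ]
0.025 [ 0.59899475 -0.27193694  0.025     ] [0.56628865 0.04354527 0.0854    ]
0.03 [ 0.59862834 -0.27079705  0.03      ] [0.56605289 0.04329131 0.0904    ]
((239.92202758789062, 209.70809936523438), (35.38126754760742, 35.52398681640625), 157.83517456054688) 180 [0.56796891 0.04335957 0.047     ] [0.56759262 0.04296848 0.055     ]
((239.9197540283203, 209.7231903076172), (35.304996490478516, 35.377593994140625), 167.2515869140625) 180 [0.5679243  0.04336732 0.047     ] [0.56754833 0.04297618 0.055     ]
```

View pics/b8o.png

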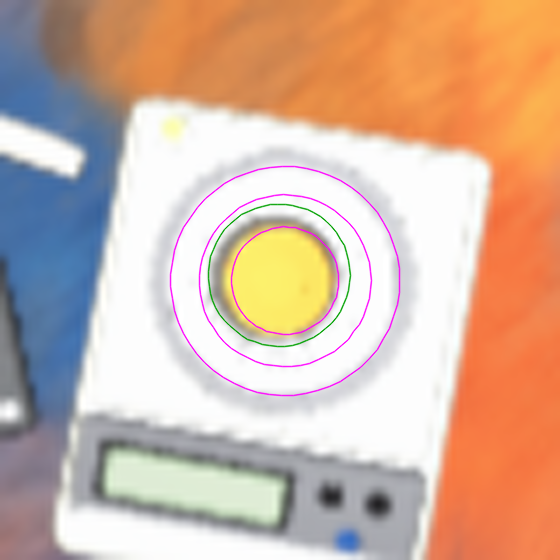

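```bash
sed -i 's/^g=np.array.*fc=/g=np.array([.5275,.2535,.1035]); hy=np.radians(-78.5); by=np.radians(-11); fc=/' o1.py; grep -n "^g=" o1.py; sed -i 's/130,170,270,270,5.7,L/140,205,210,245,10,L/; s/180,190,320,310,5,L/185,245,260,310,10,L/' o1.py; python3 o1.py
```

```text
4:g=np.array([.5275,.2535,.1035]); hy=np.radians(-78.5); by=np.radians(-11); fc=(.537,.2145); bc=(.5382,.0475)
```

View pics/ot.png

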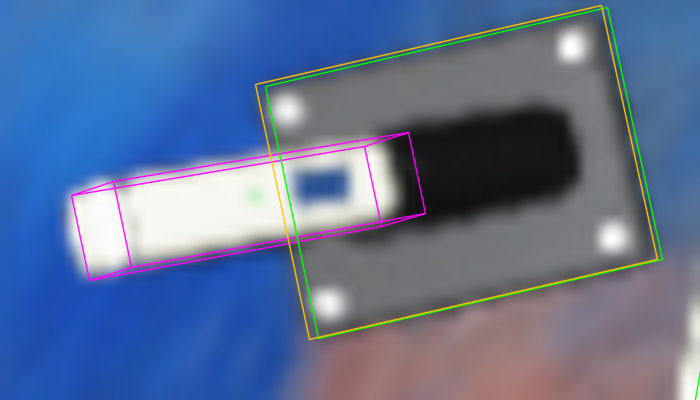

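View pics/os.png

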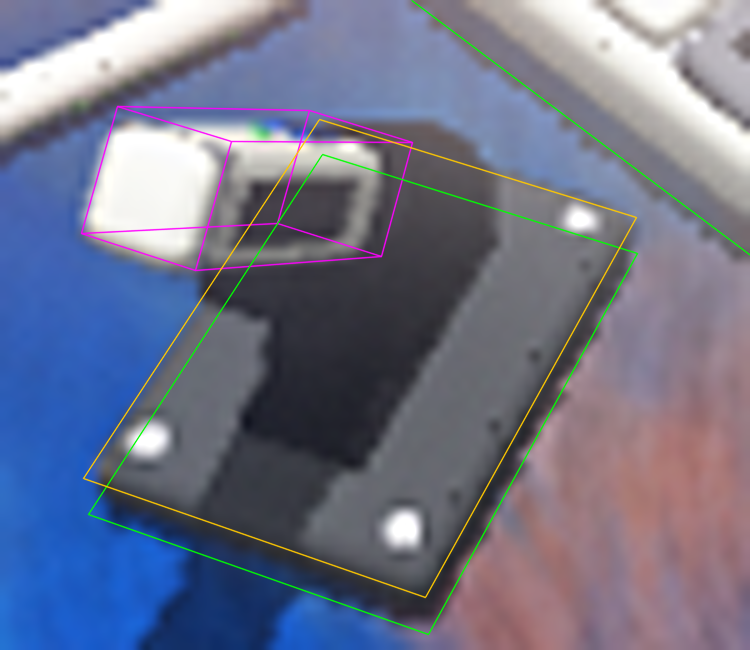

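```bash
python3 -m jog '[{"grip":0,"xyz":[0,0,0.025],"dr":[0,0,0]},{"grip":0,"xyz":[0,0,0.055],"dr":[0,0,0]},{"grip":0,"xyz":[0,0,0.085],"dr":[0,0,0]},{"grip":0,"xyz":[0,0,0.105],"dr":[0,0,0]},{"grip":0,"xyz":[0,0,0.11],"dr":[0,0,0]},{"grip":0,"xyz":[0,0,0.11],"dr":[0,0,0]},{"grip":0,"xyz":[0,0,0.11],"dr":[0,0,0]}]'
python3 - <<'E'
from ov import *
p,r=st()
for n in("side","top"):
    cv2.imwrite(f"pics/{n}9.png",ctrl.read_camera(n)[:,:,::-1])
draw(cv2.imread("pics/side9.png"),"side",170,200,270,310,6,[(np.array([p,p+[0,0,.1]]),(255,0,255))],"pics/a9.png")
E
```

```text
time: 9.25
eef_pos: [0.5286, 0.2537, 0.085]
tcp_rot: [0.995, 0.1, 0.001, -0.0]
contact_force: [0.2, -0.2, 0.4]
opening: 0.998
t 9.25 tcp [0.5286 0.2537 0.085 ] rotmat [ 0.98   0.199  0.001  0.199 -0.98   0.     0.001 -0.    -1.   ] q [ 0.27  0.26  1.9  -0.    0.98  0.07] F [ 0.15 -0.24  0.37] open 0.998
```

View pics/a9.png

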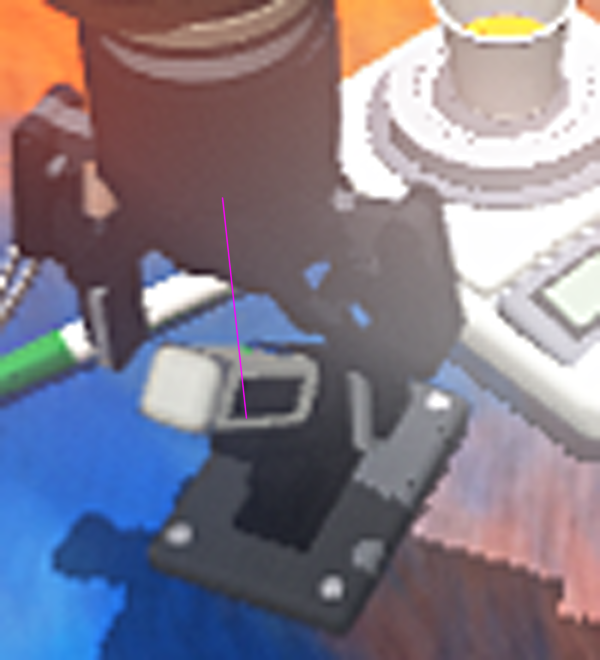

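```bash
python3 -m jog '[{"grip":0.3,"xyz":[0,0,0],"dr":[0,0,0]},{"grip":0.5,"xyz":[0,0,0],"dr":[0,0,0]},{"grip":0.6,"xyz":[0,0,0],"dr":[0,0,0]},{"grip":0.7,"xyz":[0,0,0],"dr":[0,0,0]},{"grip":0.8,"xyz":[0,0,0],"dr":[0,0,0]},{"grip":0.9,"xyz":[0,0,0],"dr":[0,0,0]},{"grip":0.9,"xyz":[0,0,0],"dr":[0,0,0]},{"grip":0.9,"xyz":[0,0,0],"dr":[0,0,0]},{"grip":0.9,"xyz":[0,0,0],"dr":[0,0,0]},{"grip":0.9,"xyz":[0,0,0],"dr":[0,0,0]},{"grip":0.9,"xyz":[0,0,0],"dr":[0,0,0]},{"grip":0.9,"xyz":[0,0,0],"dr":[0,0,0]}]' 40
python3 - <<'E'
from ov import *
ctrl.read_camera("top")
p,r=st()
for n in("side",):
    cv2.imwrite(f"pics/{n}10.png",ctrl.read_camera(n)[:,:,::-1])
draw(cv2.imread("pics/side10.png"),"side",170,200,270,310,6,[(np.array([p,p+[0,0,.1]]),(255,0,255))],"pics/a10.png")
print("axis tail dir in tool", np.round(r.inv().apply(np.array([-np.cos(np.radians(-78.5)),-np.sin(np.radians(-78.5)),1])/2**.5),3))
E
```

```text
time: 10.35
eef_pos: [0.5278, 0.2545, 0.0841]
tcp_rot: [0.995, 0.101, 0.0, -0.0]
contact_force: [-0.1, 0.9, 0.8]
opening: 0.273
t 10.40 tcp [0.5278 0.2545 0.0841] rotmat [ 0.98   0.201  0.001  0.201 -0.98   0.     0.001 -0.    -1.   ] q [0.28 0.26 1.9  0.   0.98 0.07] F [1.16 0.39 1.82] open 0.272
axis tail dir in tool [ 0.002 -0.707 -0.707]
```

View pics/a10.png

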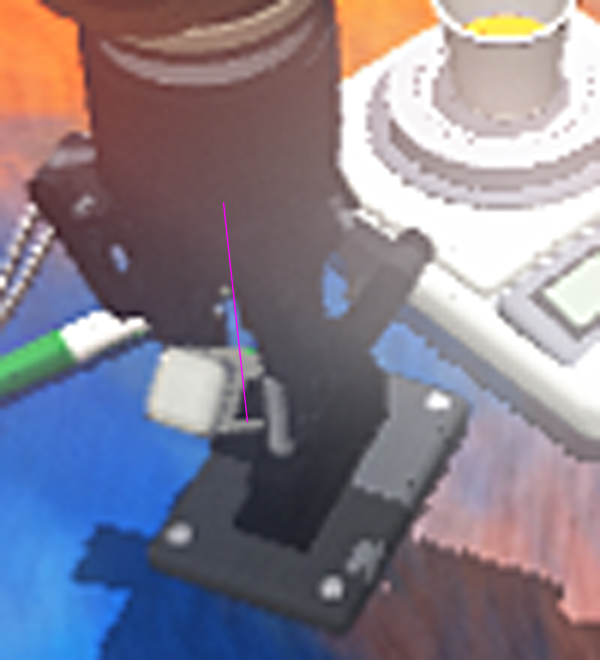

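```bash
python3 -m jog '[{"grip":0.9,"xyz":[0,-0.004,-0.004],"dr":[0,0,0]},{"grip":0.9,"xyz":[0,-0.01,-0.01],"dr":[0,0,0]},{"grip":0.9,"xyz":[0,-0.016,-0.016],"dr":[0,0,0]},{"grip":0.9,"xyz":[0,-0.02,-0.02],"dr":[0,0,0]}]' 50
python3 -m jog '[{"grip":0.9,"xyz":[0,-0.01,-0.01],"dr":[0,0,0]},{"grip":0.9,"xyz":[0,-0.022,-0.022],"dr":[0,0,0]},{"grip":0.9,"xyz":[0,-0.035,-0.035],"dr":[0,0,0]},{"grip":0.9,"xyz":[0,-0.05,-0.05],"dr":[0,0,0]},{"grip":0.9,"xyz":[0,-0.065,-0.065],"dr":[0,0,0]},{"grip":0.9,"xyz":[0,-0.065,-0.065],"dr":[0,0,0]},{"grip":0.9,"xyz":[0,-0.065,-0.065],"dr":[0,0,0]}]'
python3 - <<'E'
from ov import *
p,r=st()
for n in("side","top"):
    cv2.imwrite(f"pics/{n}11.png",ctrl.read_camera(n)[:,:,::-1])
g=p+r.apply([0,0,-.0187])
L=[(w,(255,0,255)) for w in wand(g,np.radians(-78.5))]
u=np.array([np.cos(np.radians(-78.5)),np.sin(np.radians(-78.5)),-1])/2**.5
L.append((np.array([g,g+.098*u]),(0,255,0)))
draw(cv2.imread("pics/side11.png"),"side",120,190,260,320,5,L,"pics/a11.png")
E
```

```text
time: 10.78
eef_pos: [0.5231, 0.2747, 0.1046]
tcp_rot: [0.995, 0.101, -0.0, -0.0]
contact_force: [0.7, -2.2, -0.5]
opening: 0.274
time: 11.37
eef_pos: [0.5103, 0.3395, 0.1707]
tcp_rot: [0.995, 0.102, 0.001, -0.001]
contact_force: [0.6, -0.1, -2.4]
opening: 0.276
t 11.37 tcp [0.5103 0.3395 0.1707] rotmat [ 0.979  0.203  0.002  0.203 -0.979  0.001  0.002 -0.001 -1.   ] q [0.42 0.21 1.79 0.   1.14 0.22] F [ 0.65 -0.07 -2.41] open 0.276
```

View pics/a11.png

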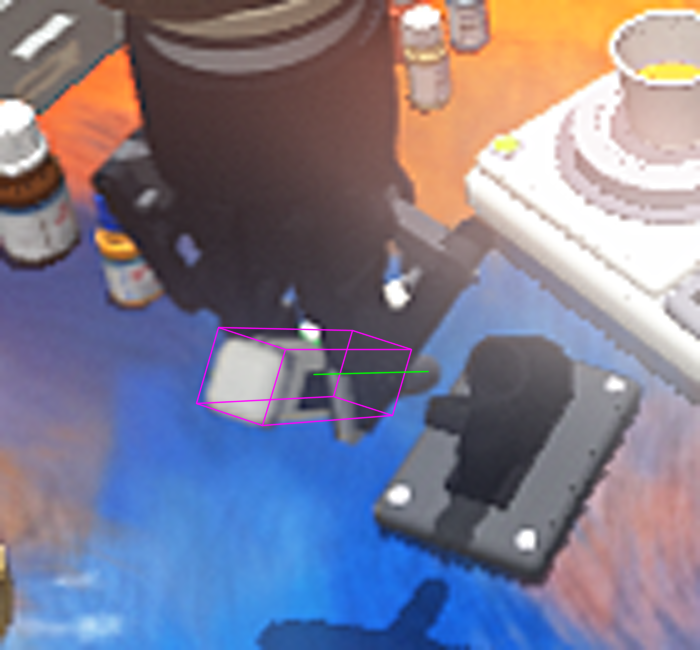

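View pics/top11.png

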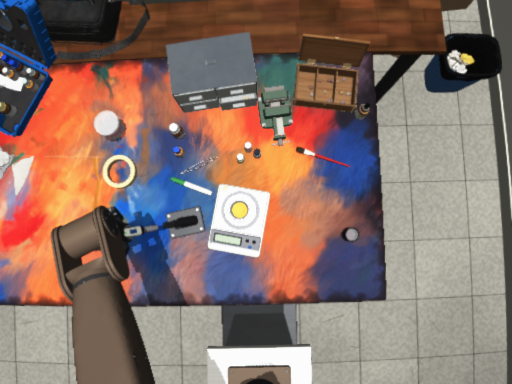

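```bash
python3 -m jog '[{"grip":0.9,"xyz":[0,0,-0.02],"dr":[0,0,0]},{"grip":0.9,"xyz":[0,0,-0.05],"dr":[0,0,0]},{"grip":0.9,"xyz":[0,0,-0.08],"dr":[0.05,0,0]},{"grip":0.9,"xyz":[0,0,-0.1],"dr":[0.13,0,0]},{"grip":0.9,"xyz":[0,0,-0.11],"dr":[0.23,0,0]},{"grip":0.9,"xyz":[0,0,-0.11],"dr":[0.34,0,0]},{"grip":0.9,"xyz":[0,0,-0.11],"dr":[0.45,0,0]},{"grip":0.9,"xyz":[0,0,-0.11],"dr":[0.56,0,0]},{"grip":0.9,"xyz":[0,0,-0.11],"dr":[0.66,0,0]},{"grip":0.9,"xyz":[0,0,-0.11],"dr":[0.74,0,0]},{"grip":0.9,"xyz":[0,0,-0.11],"dr":[0.785,0,0]},{"grip":0.9,"xyz":[0,0,-0.11],"dr":[0.785,0,0]}]'
cat > w.py <<'E'
from ov import *
import sys
k=sys.argv[1]
ctrl.read_camera("top")
p,r=st()
for n in("side","top"):
    cv2.imwrite(f"pics/{n}{k}.png",ctrl.read_camera(n)[:,:,::-1])
g=p+r.apply([0,0,-.0187]); z=r.apply([0,-.7071,-.7071]); x=r.apply([0,.7071,-.7071]); y=np.cross(z,x)
print("grip",g,"z",z,"nozzle",g-.098*z)
L=[(np.array([g+z*s+x*a+y*b for s in(-.047,.05)]),(255,0,255)) for a in(-.012,.012) for b in(-.012,.012)]+[(np.array([g,g-.098*z]),(0,255,0))]
for n in("side","top"):
    c=proj(n,g-.05*z)[0].astype(int); x0=int(np.clip(c[0]-55,0,402)); y0=int(np.clip(c[1]-50,0,284))
    draw(cv2.imread(f"pics/{n}{k}.png"),n,x0,y0,x0+110,y0+100,7,L,f"pics/w{n}{k}.png"); print(n,x0,y0)
E
python3 w.py 12
```

```text
time: 12.47
eef_pos: [0.5099, 0.3355, 0.2752]
tcp_rot: [0.919, 0.09, -0.041, -0.38]
contact_force: [0.3, -0.1, -1.4]
opening: 0.274
t 12.52 tcp [0.5101 0.3361 0.2763] rotmat [ 0.98   0.137 -0.143  0.198 -0.695  0.691 -0.005 -0.706 -0.708] q [ 0.11  0.08  1.87  0.8   1.37 -0.32] F [ 0.02 -0.11 -0.45] open 0.273
grip [0.51280668 0.32319324 0.28954961] z [0.00444435 0.00230266 0.99997788] nozzle [0.51237114 0.32296758 0.19155177]
side 129 186
top 69 181
```

View pics/wside12.png

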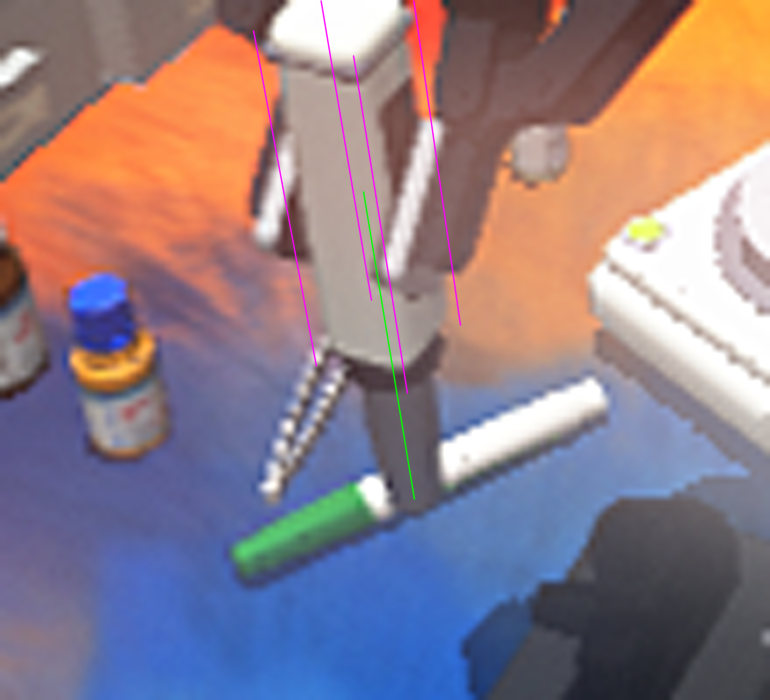

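View pics/wtop12.png

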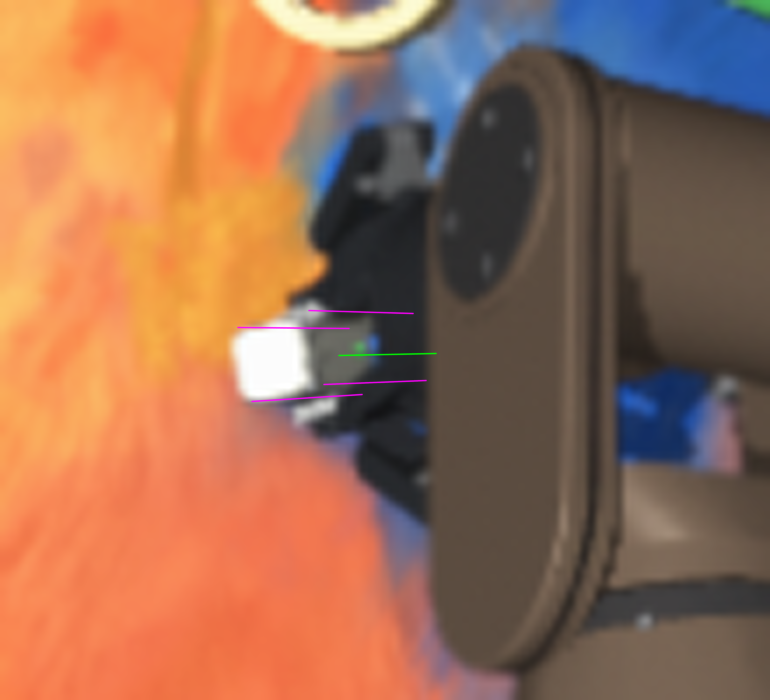

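```bash
python3 - <<'E'
from h import *
p,r=st()
print(np.round(r.inv().apply([.0551,-.2802,-.02]),4), np.round(r.inv().apply([.0551,-.2802,-.033]),4))
E
```

```text
t 12.62 tcp [0.5104 0.3373 0.2783] rotmat [ 0.98   0.141 -0.142  0.2   -0.694  0.692 -0.001 -0.706 -0.708] q [ 0.12  0.08  1.86  0.8   1.37 -0.32] F [-1.08 -0.36 -1.52] open 0.275
[-0.0021  0.2163 -0.1875] [-0.0021  0.2255 -0.1783]
```

```bash
python3 -m jog '[{"grip":0.9,"xyz":[0,0.008,-0.007],"dr":[0,0,0]},{"grip":0.9,"xyz":[0,0.025,-0.022],"dr":[0,0,0]},{"grip":0.9,"xyz":[0,0.047,-0.041],"dr":[0,0,0]},{"grip":0.9,"xyz":[0,0.07,-0.061],"dr":[0,0,0]},{"grip":0.9,"xyz":[-0.001,0.093,-0.081],"dr":[0,0,0]},{"grip":0.9,"xyz":[-0.001,0.116,-0.1],"dr":[0,0,0]},{"grip":0.9,"xyz":[-0.001,0.139,-0.12],"dr":[0,0,0]},{"grip":0.9,"xyz":[-0.001,0.16,-0.138],"dr":[0,0,0]},{"grip":0.9,"xyz":[-0.002,0.18,-0.156],"dr":[0,0,0]},{"grip":0.9,"xyz":[-0.002,0.197,-0.171],"dr":[0,0,0]},{"grip":0.9,"xyz":[-0.002,0.209,-0.181],"dr":[0,0,0]},{"grip":0.9,"xyz":[-0.002,0.216,-0.187],"dr":[0,0,0]}]'
python3 -m jog '[{"grip":0.9,"xyz":[0,0,0],"dr":[0,0,0]},{"grip":0.9,"xyz":[0,0,0],"dr":[0,0,0]},{"grip":0.9,"xyz":[0,0,0],"dr":[0,0,0]}]'
python3 w.py 13
```

```text
time: 13.62
eef_pos: [0.5663, 0.0563, 0.2586]
tcp_rot: [0.92, 0.093, -0.038, -0.38]
contact_force: [1.2, -0.2, -0.6]
opening: 0.27
time: 13.87
eef_pos: [0.5654, 0.0591, 0.2586]
tcp_rot: [0.919, 0.094, -0.039, -0.381]
contact_force: [-0.4, 0.5, -1.1]
opening: 0.276
t 13.92 tcp [0.5653 0.0593 0.2586] rotmat [ 0.979  0.143 -0.143  0.202 -0.693  0.692  0.    -0.707 -0.707] q [-0.35  0.19  1.78  0.65  1.64 -0.67] F [-0.31  1.46 -0.73] open 0.273
grip [0.56801365 0.04630993 0.27183345] z [-1.36498452e-04  1.47939074e-04  9.99990390e-01] nozzle [0.56802703 0.04629543 0.17383439]
side 196 108
top 180 156
```

View pics/wside13.png

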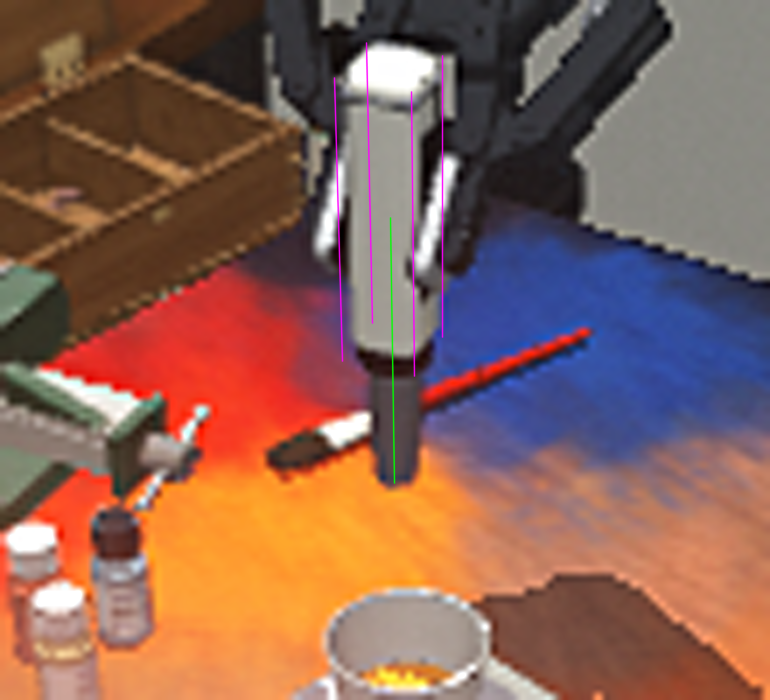

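View pics/wtop13.png

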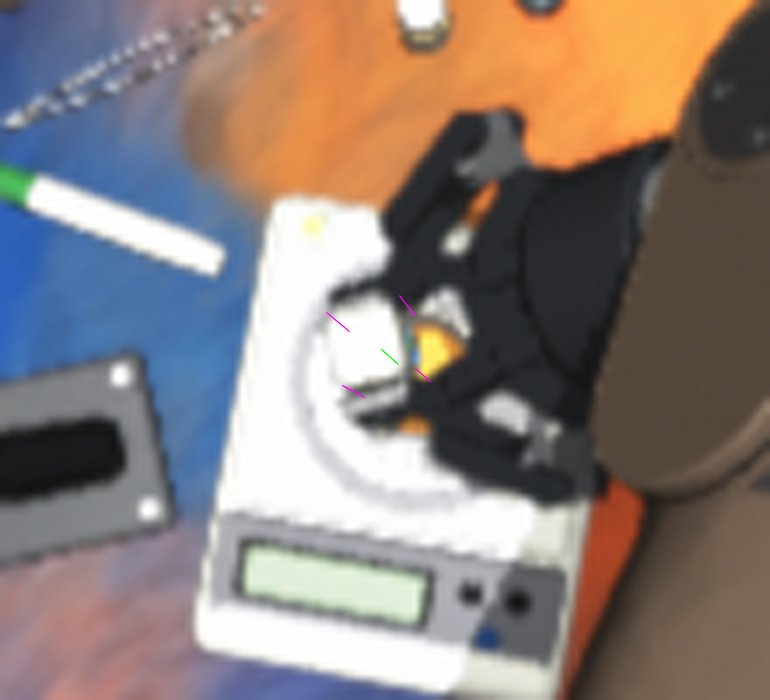

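```bash
python3 - <<'E'
from h import *
p,r=st()
print(np.round(r.inv().apply([-.0005,-.0038,-.0152]),4))
E
```

```text
t 14.02 tcp [0.5653 0.0592 0.2586] rotmat [ 0.979  0.143 -0.143  0.202 -0.693  0.692  0.    -0.707 -0.707] q [-0.35  0.19  1.78  0.65  1.64 -0.67] F [-0.38  0.17 -1.14] open 0.276
[-0.0013  0.0133  0.0082]
```

```bash
python3 -m jog '[{"grip":0.9,"xyz":[0,0.004,0.003],"dr":[0,0,0]},{"grip":0.9,"xyz":[-0.001,0.009,0.006],"dr":[0,0,0]},{"grip":0.9,"xyz":[-0.0013,0.0133,0.0082],"dr":[0,0,0]},{"grip":0.9,"xyz":[-0.0013,0.0133,0.0082],"dr":[0,0,0]},{"grip":0.9,"xyz":[-0.0013,0.0133,0.0082],"dr":[0,0,0]},{"grip":0.9,"xyz":[-0.0013,0.0133,0.0082],"dr":[0,0,0]},{"grip":0.9,"xyz":[-0.0013,0.0133,0.0082],"dr":[0,0,0]},{"grip":0.9,"xyz":[-0.0013,0.0133,0.0082],"dr":[0,0,0]}]'
python3 w.py 14; python3 - <<'E'
from ov import *
c=(.5675,.0425); L=[(circ(c,.0285,.1084),(0,255,0)),(np.array([[*c,.1084],[*c,.1584]]),(255,0,255)),(circ(c,.0085,.1584),(255,0,255))]
draw(cv2.imread("pics/side14.png"),"side",205,130,305,245,6,L,"pics/a14.png")
E
```

```text
time: 14.68
eef_pos: [0.5653, 0.0542, 0.2435]
tcp_rot: [0.919, 0.093, -0.038, -0.38]
contact_force: [-0.6, -0.3, -0.6]
opening: 0.272
t 14.73 tcp [0.5653 0.0542 0.2435] rotmat [ 0.98   0.142 -0.141  0.201 -0.693  0.692  0.    -0.707 -0.708] q [-0.36  0.21  1.79  0.64  1.62 -0.69] F [ 0.13  0.11 -0.61] open 0.272
grip [0.56789804 0.04127626 0.25671104] z [-5.34613076e-04  5.05410727e-04  9.99990139e-01] nozzle [0.56795043 0.04122673 0.15871201]
side 198 113
top 182 156
```

View pics/a14.png

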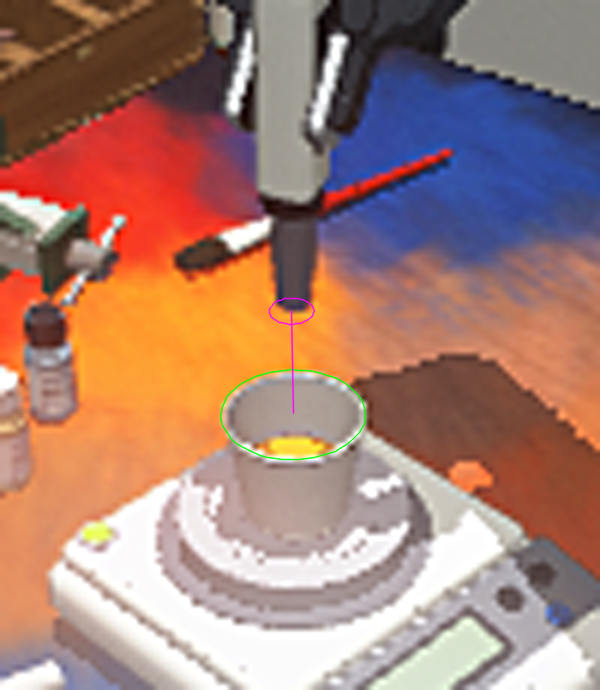

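View pics/wtop14.png

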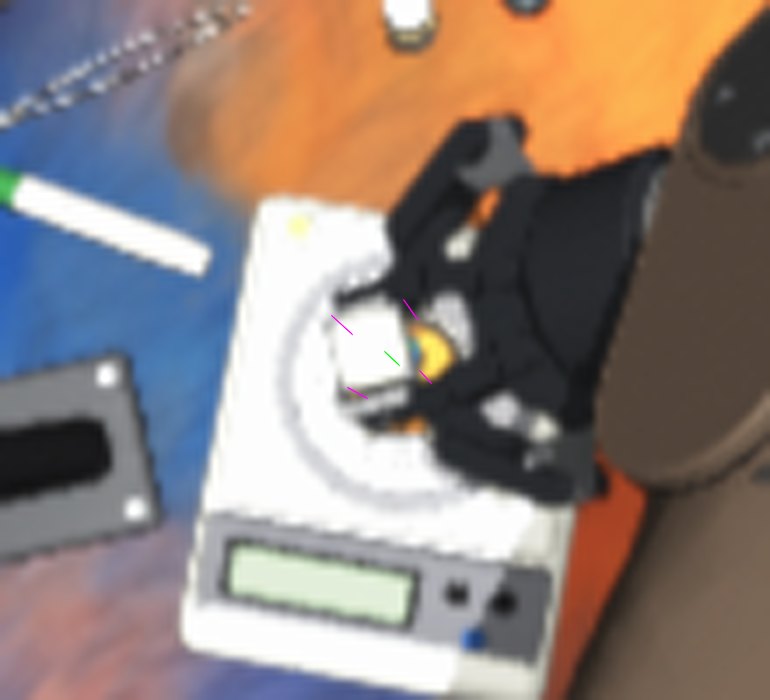

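View pics/side14.png

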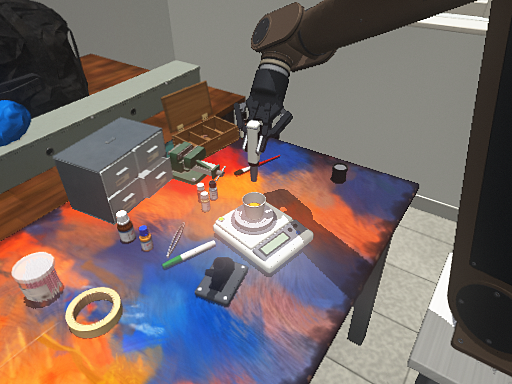

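```bash
python3 - <<'E'
from ov import *
crop(cv2.imread("pics/side14.png"),228,115,278,185,10,"pics/z1.png"); crop(cv2.imread("pics/top14.png"),220,190,260,225,14,"pics/z2.png")
E
```

```text
(no output)
```

View pics/z1.png

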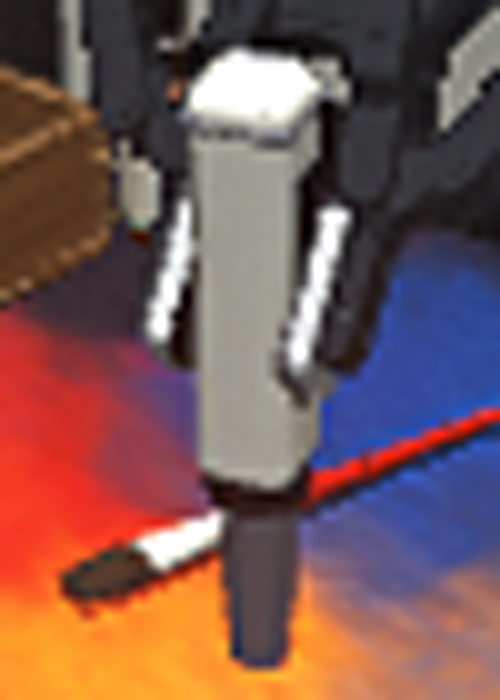

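View pics/z2.png

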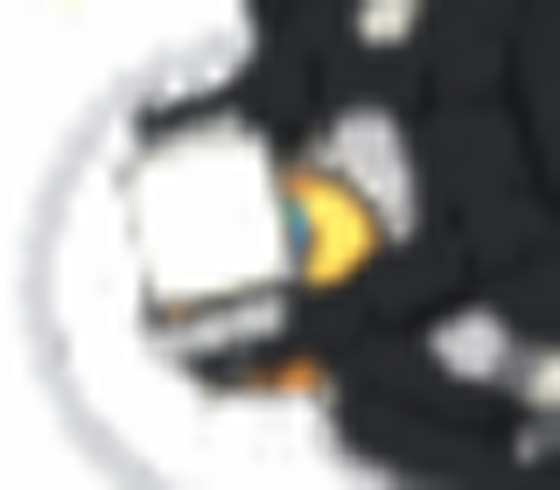

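```bash
python3 - <<'E'
from ov import *
np.set_printoptions(precision=2,suppress=True)
s=ctrl.get_state(); p=s["eef_pos"]; r=Rot.from_quat(s["tcp_rot"])
g=p+r.apply([0,0,-.0187])
jx=r.apply([1,0,0])
for al in(-3,0,3):
  for sh in(0,.004):
    q=Rot.from_rotvec(jx*np.radians(al)); z=q.apply(r.apply([0,-.7071,-.7071])); x=q.apply(r.apply([0,.7071,-.7071])); y=jx
    o=g+sh*z
    tail=o+.05*z; tip=o-.098*z
    f=lambda X:(proj("side",X)-[228,115]+.5)*10-.5
    a=np.linspace(0,6.28,40)[:,None]
    R=tip+.0085*(np.cos(a)*x+np.sin(a)*y); R6=tip+.0065*(np.cos(a)*x+np.sin(a)*y); pr=f(R); p6=f(R6)
    c=[f(o+.05*z+u*x*.012+v*y*.012)[0] for u,v in((1,1),(1,-1),(-1,-1),(-1,1))]
    b=[f(o-.047*z+u*x*.012+v*y*.012)[0] for u,v in((1,1),(1,-1),(-1,-1),(-1,1))]
    print(al,sh,"side tail",f(tail)[0],"tip c",f(tip)[0],"w",np.ptp(pr[:,0]),"bottom r8.5",pr[:,1].max(),"r6.5",p6[:,1].max(),"topcam tail",(proj("top",tail)[0]-[220,190]+.5)*14-.5,"\n tailcorners",np.array(c).round(0).tolist(),"\n barrelbottom",np.array(b).round(0).tolist())
E
```

```text
-3 0 side tail [245.16  88.06] tip c [265.86 651.06] w 73.7359835260628 bottom r8.5 674.1700796484922 r6.5 668.7023703890177 topcam tail [202.88 213.64] 
 tailcorners [[214.0, 51.0], [321.0, 70.0], [277.0, 127.0], [169.0, 107.0]] 
 barrelbottom [[230.0, 431.0], [329.0, 452.0], [289.0, 512.0], [188.0, 490.0]]
-3 0.004 side tail [244.54  70.98] tip c [265.36 637.41] w 73.94481570854424 bottom r8.5 660.4877384638401 r6.5 655.0279615483175 topcam tail [200.  212.5] 
 tailcorners [[213.0, 34.0], [320.0, 53.0], [277.0, 110.0], [168.0, 89.0]] 
 barrelbottom [[230.0, 416.0], [329.0, 437.0], [289.0, 497.0], [188.0, 475.0]]
0 0 side tail [250.01  82.21] tip c [257.39 663.67] w 74.06573919587856 bottom r8.5 685.5395652754996 r6.5 680.3638337742118 topcam tail [218.48 210.  ] 
 tailcorners [[219.0, 48.0], [325.0, 67.0], [282.0, 118.0], [174.0, 98.0]] 
 barrelbottom [[226.0, 439.0], [325.0, 460.0], [285.0, 516.0], [184.0, 494.0]]
0 0.004 side tail [249.79  64.68] tip c [257.21 649.49] w 74.26396154671892 bottom r8.5 671.305725121892 r6.5 666.141590362338 topcam tail [216.93 208.55] 
 tailcorners [[219.0, 30.0], [325.0, 49.0], [282.0, 100.0], [173.0, 80.0]] 
 barrelbottom [[226.0, 424.0], [325.0, 445.0], [285.0, 501.0], [183.0, 479.0]]
3 0 side tail [254.85  76.99] tip c [248.83 675.43] w 74.38548678352248 bottom r8.5 696.0022307251909 r6.5 691.1326095732838 topcam tail [234.14 206.41] 
 tailcorners [[224.0, 45.0], [330.0, 64.0], [287.0, 110.0], [179.0, 90.0]] 
 barrelbottom [[222.0, 447.0], [321.0, 468.0], [281.0, 519.0], [179.0, 497.0]]
3 0.004 side tail [255.03  59.07] tip c [248.98 660.74] w 74.57220360428693 bottom r8.5 681.2427586175754 r6.5 676.3883671561562 topcam tail [233.92 204.65] 
 tailcorners [[224.0, 27.0], [330.0, 46.0], [287.0, 92.0], [179.0, 72.0]] 
 barrelbottom [[222.0, 431.0], [322.0, 452.0], [281.0, 503.0], [179.0, 481.0]]
```

```bash
python3 -m jog '[{"grip":0.9,"xyz":[0,-0.001,0.001],"dr":[0.012,0,0]},{"grip":0.9,"xyz":[0,-0.001,0.001],"dr":[0.026,0,0]},{"grip":0.9,"xyz":[0,-0.001,0.001],"dr":[0.026,0,0]},{"grip":0.9,"xyz":[0,-0.001,0.001],"dr":[0.026,0,0]},{"grip":0.9,"xyz":[0,-0.001,0.001],"dr":[0.026,0,0]},{"grip":0.9,"xyz":[0,-0.001,0.001],"dr":[0.026,0,0]}]'
python3 - <<'E'
from ov import *
for n in("side","top"): cv2.imwrite(f"pics/{n}15.png",ctrl.read_camera(n)[:,:,::-1])
p,r=st(); g=p+r.apply([0,0,-.0187]); z=r.apply([0,-.7071,-.7071]); print(g-.098*z,z)
c=(.5675,.0425); L=[(circ(c,.0285,.1084),(0,255,0)),(np.array([[*c,.1084],[*c,.1584]]),(255,0,255)),(circ(c,.0065,.1584),(255,0,255))]
draw(cv2.imread("pics/side15.png"),"side",205,100,305,245,5,L,"pics/a15.png")
# bystanders: change vs first picture
for n,pts in dict(side=[(339,173),(205,203),(212,190),(145,238),(303,163)],top=[(351,234),(240,158),(257,154),(249,146),(178,152)]).items():
    d=cv2.absdiff(cv2.imread(f"pics/{n}0.png"),cv2.imread(f"pics/{n}15.png")).max(2)
    print(n,[float(np.round(d[y-9:y+10,x-7:x+8].mean(),1)) for x,y in pts])
E
```

```text
time: 15.33
eef_pos: [0.5649, 0.0557, 0.2432]
tcp_rot: [0.914, 0.093, -0.04, -0.392]
contact_force: [0.5, 0.6, -0.4]
opening: 0.275
t 15.43 tcp [0.5649 0.0557 0.2433] rotmat [ 0.98   0.138 -0.145  0.201 -0.675  0.71   0.    -0.725 -0.689] q [-0.36  0.21  1.79  0.66  1.64 -0.7 ] F [ 0.81  0.79 -1.6 ] open 0.274
[0.56708601 0.04486847 0.158214  ] [ 0.00500984 -0.0250751   0.99966342]
side [3.2, 7.1, 5.8, 6.6, 85.5]
top [10.5, 13.9, 12.7, 11.6, 11.6]
```

View pics/a15.png

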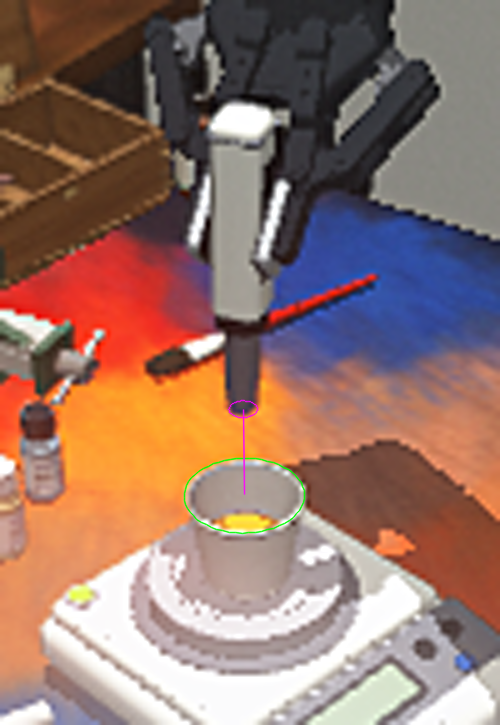

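View pics/top15.png

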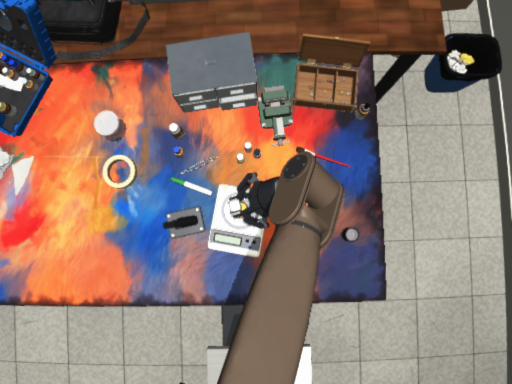

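```bash
python3 -m jog '[{"grip":0.9,"xyz":[0,0,0],"dr":[0,0,0]},{"grip":0.9,"xyz":[0,0,0],"dr":[0,0,0]},{"grip":0.9,"xyz":[0,0,0],"dr":[0,0,0]},{"grip":0.9,"xyz":[0,0,0],"dr":[0,0,0]},{"grip":0.9,"xyz":[0,0,0],"dr":[0,0,0]},{"grip":0.9,"xyz":[0,0,0],"dr":[0,0,0]}]'; python3 -c "
from plant import ctrl
print(ctrl.get_state()['dq']); print(ctrl.sign_off())"
```

```text
time: 15.93
eef_pos: [0.5649, 0.0557, 0.2433]
tcp_rot: [0.914, 0.093, -0.04, -0.392]
contact_force: [0.1, 0.3, -0.0]
opening: 0.276
[ 0.0010711   0.00144769 -0.00067952  0.00098359 -0.00010989 -0.00044219]
the job is handed in; nothing more can be done
None
```

The job is handed in at 15.9 s: the cup stands alone on the pan, and the arm is holding the wand still above it.

- **Cup:** It sits upright, about 1–1.5 mm off the pan's centre in the top view. While lowering, the pan was pressed down an estimated 2–2.5 mm, going by the force readings. Its stop is at 10 mm.
- **Wand:** I drew it out along the holder's axis, turned it to point down and brought the nozzle tip over the cup. The arm's own position reading puts the tip about 50 mm above the rim and 2–3 mm from the cup's axis. The last side picture agrees on both.
- **Disagreement on tilt:** The arm's model said the wand was exactly vertical, but its foreshortening in the side view suggested about 2–3° of lean. I corrected by half (1.5°), so it may still lean by up to about 2°.
- **Other checks:** In the last pictures the loupe, vials, bottle and holder appear where they were. Nothing touches the cup or balance apart from the cup on the pan, and the joint speeds are near zero.

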